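Set slats flush in the spacing jig

ROBOT

A 7-joint arm with a two-finger parallel gripper is mounted at the origin on a cart in front of the work surface, level with it; the furniture and walls round the work are solid. World frame = base frame: x ahead of the robot, y to its left, z up, the work surface at z = 0. Lengths are in mm, angles in rad, forces in N, time in s.
With the tool pointing down it reaches from about 425 to 875 mm from the base axis. Payload 4.7 kg.
Tool frame: the origin (TCP) lies at the very end of the fingers, on their centre line; the grasp point (between the pads) lies 19 mm behind it; z points along the fingers, y is the direction in which the jaws open and shut (so a half turn about z gives the same grasp; the last joint's range is limited). The gripper opens to 85 mm and grips with 20 to 120 N. Pads are 22 mm wide; open, the fingers measure 114 mm over their backs; the gripper's body (76 mm by 85 mm) begins 54 mm behind the grasp point. The pads swing forward as they close: fully open they stand 13 mm farther back than shut.
Start: joints at [1.315, 0.321, -0.07, 1.45, 0.023, 1.371, -0.057], TCP at [173.229, -626.511, 231.349] pointing down, gripper open.
Joint ranges: [-2.86, 2.86], [-0.3, 2.09], [-1.38, 1.24], [0.06, 2.45], [-1.56, 4.7], [0.09, 2.05], [-2.69, 2.69]. Speed limits (rad/s): [2.57, 2.57, 3.14, 3.14, 3.14, 3.14, 3.14].

INTERFACE

Orientations are given as a rotation vector (axis times angle).
In Python, from bench import r gives the robot as it stands.
- The arm moves only by the tool send_rows, never from a script. Its argument "moves" is a list of rows, each a list of 3 entries, a list of its own where there are three numbers: the shift along the tool's x, y, z scaled (see below), then the turn, a rotation vector about the tool's x, y, z scaled (see below), then the opening, from 0 (shut) to 1 (fully open). A call has 1 to 8 rows; each row is the pose to reach, as a shift and turn from the pose commanded when the call began, along the tool's axes at that moment; what a row does not reach only later rows make up. The controller multiplies each number of a shift by 400 mm and each number of a turn by pi/2 rad. A row lasts 1/8 s, in which the tool goes at most 62.5 mm and 10.7 degrees, less where a joint would pass 70% of its speed; a pose out of reach is approached as far as the arm can. A call with a number of a shift or a turn outside -1 to 1 is refused whole. A call with a gripper value outside its range is refused whole. The fingers move at their own pace and stop on an object; "force" is the grip in N (left out, the last holds). Time passes only in rows, so rows that repeat a pose let the fingers close. It gives the time, the measured TCP pose, the force and the opening at its end, in the units of the state.
- r.sense(): the state, without advancing time (a new reading comes with each control period).
- r.get_image(name): name is "side" or "top"; returns (picture, depth): 400x640x3 uint8, red, green, blue; 400x640 float32, mm along the optical axis (not along the pixel's ray), 0 where there is no reading.
- r.get_calibration(name): a dict with "intrinsics" (3x3 intrinsics, pixels), "pose" (4x4, takes a point from camera to world coordinates). Camera axes: x right, y down, z forward; pixel columns grow to the right and rows downward; lengths in mm; the calibration is good to about 2 mm. A picture is of the moment at which its call begins. get_calibration takes no time and is no camera call.
- r.finish_job(): hands the job in, once; it reports no verdict.
The state is a dict: "clock": time; "joint_pos": joint angles; "joint_vel": joint speeds; "effort": joint torques, N m; "tcp_pos": TCP position; "tool_rot": TCP orientation; "ft_force": force on the tool from outside, world axes, zero at the start; "torque": the same for the moment, N m; "opening": finger opening in mm.
Only numpy, scipy, OpenCV 4.12 (cv2) and the standard library are available. Lean on these libraries where they do the work, as an engineer would, in place of code of your own. Each camera call takes 0.05 s, during which the arm holds its last target.

TASK

Set up the slats of a boot rack for fixing: lay every slat flat in a channel of its own in the spacing jig, with its near end sticking out a little (1 to 5 cm) over the jig's front edge, then hold the spirit level on edge as a straightedge and push the whole row of ends in with it until it lies against the front edge and all ends are flush with that edge. Put the level back on the bench in front of the jig, clear of it, and last of all lay the two long brown runners (the nearer two of the long strips at the right) centrally across the slats, each down in its pair of notches in the jig. Leave the tape measure and the screwdriver alone.

Things in the scene. Friction and masses are not known exactly. Their poses are not given: they have to be found in the camera images.
- jig: Spacing jig fixed to the bench: plywood base board 338 mm wide (y), 180 mm deep (x), 12 mm thick, with four straight channels from front to back, open at both ends, no back stop. Its front edge (robot side) is straight. Origin: centre of its underside; x points away from the robot along the channels, y left along the board, z up
- jig_front (a point): Middle of the base board's front edge, at its upper face, 12 mm above the bench; axes as the jig's: x runs from the front edge into the jig. A slat flush with the front edge has its centre at x = +80 mm here; one whose end sticks out 30 mm has it at +50 mm
- jig_middle (a point): Point on the jig's centreline at the height of the channel floors (12 mm above the bench), 80 mm behind the front edge; axes as the jig's. Channel centres lie at y = -99, -33, 33 and 99 mm. Each is 42 mm wide between low ribs 24 mm wide and 5 mm high above the floor, so slats in neighbouring channels have a 30 mm gap between them for a finger; open the gripper only a little there
- jig_notch (a point): Point above jig_middle at the height of the upper faces of seated slats, 32 mm above the bench; axes as the jig's. Along each end of the jig (y = 144 to 169 mm either side) runs a saddle with two notches, centred at x = -40 and +40 mm here, 46 mm wide in x, open upward: floor 31.5 mm, top of the saddle 43 mm above the bench. A runner lies in a pair of facing notches, across the channels
- level_centre (a point): Aluminium spirit level serving as the straightedge, with black rubber ends, standing on its narrow edge in front of the jig: 340 mm long (its y), 24 mm thick (its x), 58 mm high, about 0.4 kg. Point: its centre, 29 mm above the bench as it stands. It is gripped from above across its 24 mm thickness near the middle; gripped by the upper 20 mm the fingers stay clear above slats lying in the jig (slat tops are 32 mm above the bench)
- bar_right (a point): Fixed aluminium bar of a long clamp that spans the bench over the work, parallel to the world's x axis through this point, from end to end of the reach: 24 mm wide (y), 49 mm high, underside 133 mm, top 183 mm above the bench. The jig lies to its left, the runners and some slats to its right: carry things over it, and keep the hand and wrist clear of it. Point: on its centreline
- bar_left (a point): Second such bar, of the same size and height, to the left of all the work. Point: on its centreline
- tape_centre (a point): Yellow pocket tape measure, 36 x 99 x 66 mm, standing behind the jig; leave it alone. Point: about its middle
- driver_centre (a point): Blue-handled screwdriver, 211 mm long, lying at the right behind the slats; leave it alone. Point: its middle
- runner_1_centre (a point): Long brown planed strip, one of two alike, a runner: 360 mm long (its y) x 40 mm wide (its x) x 18 mm thick, about 0.17 kg, lying flat on the bench right of the slats, about 80 mm from the other (the dark boards still farther right are not part of the job). Point: its centre, 9 mm above the bench as it lies
- runner_2_centre (a point): Long brown planed strip, one of two alike, a runner: 360 mm long (its y) x 40 mm wide (its x) x 18 mm thick, about 0.17 kg, lying flat on the bench right of the slats, about 80 mm from the other (the dark boards still farther right are not part of the job). Point: its centre, 9 mm above the bench as it lies
- slat_1_centre (a point): pale wooden slat, 160 x 36 x 20 mm, square-ended; one of 3 or 4 (a fourth may be absent), lying flat on the bench to the left or right of the jig. Point: its centre; x along its length, y across its width, z up (its two ends are alike)
- slat_2_centre (a point): pale wooden slat, 160 x 36 x 20 mm, square-ended; one of 3 or 4 (a fourth may be absent), lying flat on the bench to the left or right of the jig. Point: its centre; x along its length, y across its width, z up (its two ends are alike)
- slat_3_centre (a point): pale wooden slat, 160 x 36 x 20 mm, square-ended; one of 3 or 4 (a fourth may be absent), lying flat on the bench to the left or right of the jig. Point: its centre; x along its length, y across its width, z up (its two ends are alike)
- slat_4_centre (a point): pale wooden slat, 160 x 36 x 20 mm, square-ended; one of 3 or 4 (a fourth may be absent), lying flat on the bench to the left or right of the jig. Point: its centre; x along its length, y across its width, z up (its two ends are alike)

How it is judged:
By the outcome, as a careful person would: the job done as asked, in the order asked, and still so for the second after the job is handed in, with the robot touching nothing.
Of slat_1, slat_2, slat_3, slat_4 only 3 to 4 are there at a start; the rules pass over those that are not, and their reading is None.
At some moment in a run one of slat_1, slat_2, slat_3, slat_4 may be knocked a few centimetres aside while the robot is not near it.
It also fails if it takes over 210 s, if anything falls off the work surface, if the arm or the gripper's body presses on something with over 40 N, if the wrist force passes 120 N, or if a joint passes its speed limit or range.

## Working session

There is one attempt and no reset: what is moved stays moved. The work goes in short steps, Python scripts to look and compute and a tool call to move; the robot and the scene stay as the last step left them, time stands still between calls to the robot, and variables do not carry over. Pictures are saved under pics/ and viewed, and the job is handed in when it is done.

Besides the shell and the picture viewer there is one more tool, called after "Request:" by a JSON object that holds its "method" and its "body", one argument or row to a line. send_rows: Moves the arm, as the interface text tells. Its arguments: {"type":"object","properties":{"moves":{"type":"array"},"force":{"type":"number"}},"required":["moves"]}

```bash
ls; mkdir -p pics
python3 - <<'E'
from bench import r
import cv2,numpy as np
print(r.sense())
for n in("side","top"):
    im,d=r.get_image(n);cv2.imwrite(f"pics/{n}0.png",im[:,:,::-1]);np.savez(f"/tmp/{n}0.npz",im=im,d=d)
    print(n,r.get_calibration(n))
E
```

```text
pics
{'clock': 0.0, 'joint_pos': array([ 1.31512818,  0.32179423, -0.07011018,  1.45169863,  0.02259036,
        1.37081119, -0.05690666]), 'joint_vel': array([ 0.00027063, -0.0017778 , -0.00055124, -0.00119649, -0.00073261,
        0.00095577, -0.00083427]), 'effort': array([-1.03602144e-04, -4.93580496e+01, -3.82080339e-01, -3.14329934e+01,
        1.31046132e-02,  1.15063519e-02,  3.64164976e-05]), 'tcp_pos': array([ 173.05295024, -625.96533191,  230.2305245 ]), 'tool_rot': array([-3.11117111e+00, -4.22284986e-01,  5.35742969e-04]), 'ft_force': array([ 0.98375463, -0.42490603, -0.03282615]), 'torque': array([-0.02518208, -0.00430324, -0.05337249]), 'opening': 85.4174466648064}
side {'intrinsics': array([[413.54705082,   0.        , 319.43198875],
       [  0.        , 413.54705082, 202.8826438 ],
       [  0.        ,   0.        ,   1.        ]]), 'pose': array([[ 9.99767995e-01,  1.22877388e-02,  1.76908952e-02,
         5.74596446e+02],
       [-6.82043698e-03, -5.98460779e-01,  8.01123073e-01,
        -1.26711614e+03],
       [ 2.04312980e-02, -8.01057868e-01, -5.98238125e-01,
         1.08014802e+03],
       [ 0.00000000e+00,  0.00000000e+00,  0.00000000e+00,
         1.00000000e+00]])}
top {'intrinsics': array([[505.55107436,   0.        , 323.05171361],
       [  0.        , 505.55107436, 197.84778489],
       [  0.        ,   0.        ,   1.        ]]), 'pose': array([[ 2.70589804e-02, -9.97268458e-01,  6.87272478e-02,
         4.85141998e+02],
       [-9.99632721e-01, -2.70977532e-02,  3.68232578e-04,
        -3.58052600e+00],
       [ 1.49512727e-03, -6.87119697e-02, -9.97635419e-01,
         1.72423672e+03],
       [ 0.00000000e+00,  0.00000000e+00,  0.00000000e+00,
         1.00000000e+00]])}
```

View pics/top0.png

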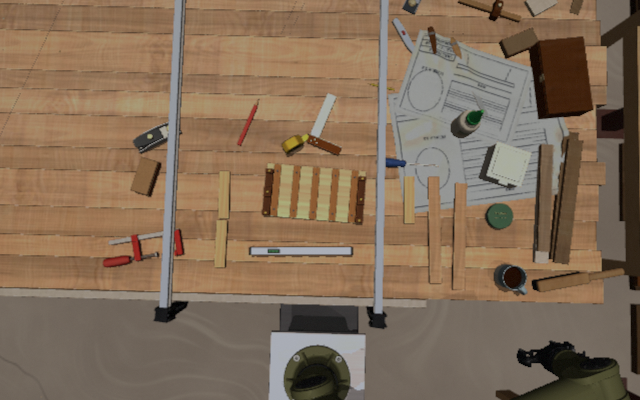

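View pics/side0.png

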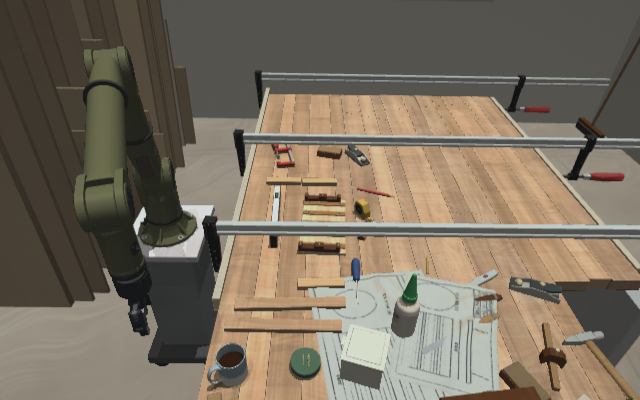

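```bash
cat > h.py <<'E'
import cv2,numpy as np
from bench import r
def grab(tag):
    o={}
    for n in("side","top"):
        im,d=r.get_image(n);o[n]=(im,d);np.savez(f"/tmp/{n}{tag}.npz",im=im,d=d)
    return o
def crop(im,x0,x1,y0,y1,f,name):
    cv2.imwrite(name,cv2.resize(im[y0:y1,x0:x1,::-1],None,fx=f,fy=f,interpolation=cv2.INTER_CUBIC))
def px2w(n,u,v,z):
    c=r.get_calibration(n);K=c["intrinsics"];P=c["pose"]
    uv=np.stack([np.ravel(u),np.ravel(v),np.ones(np.size(u))]).astype(float)
    dr=P[:3,:3]@np.linalg.solve(K,uv);t=(z-P[2,3])/dr[2]
    return (P[:3,3:]+dr*t).T
def w2px(n,p):
    c=r.get_calibration(n);K=c["intrinsics"];P=c["pose"]
    q=K@(P[:3,:3].T@(np.atleast_2d(p).T-P[:3,3:]));return (q[:2]/q[2]).T
def rect(n,mask,z):
    """min area rect of mask's biggest contour cast to plane z: centre,long,short,angle of long axis (deg from x)"""
    cs,_=cv2.findContours(mask.astype(np.uint8),cv2.RETR_EXTERNAL,cv2.CHAIN_APPROX_NONE)
    out=[]
    for c in cs:
        if cv2.contourArea(c)<60: continue
        w=px2w(n,c[:,0,0],c[:,0,1],z)[:,:2]
        (cx,cy),(a,b),_=R=cv2.minAreaRect(w.astype(np.float32))
        bp=cv2.boxPoints(R);e=bp[1]-bp[0];f=bp[2]-bp[1]
        L=e if np.hypot(*e)>np.hypot(*f) else f
        ang=(np.degrees(np.arctan2(L[1],L[0]))+90)%180-90
        out.append((cx,cy,max(a,b),min(a,b),ang,cv2.contourArea(c),c[:,0].mean(0)))
    return out
E
python3 - <<'E'
from h import *
im=np.load("/tmp/top0.npz")["im"]
crop(im,190,390,90,290,3,"pics/c1.png");crop(im,380,580,90,300,2.8,"pics/c2.png")
E
```

```text
(no output)
```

View pics/c1.png

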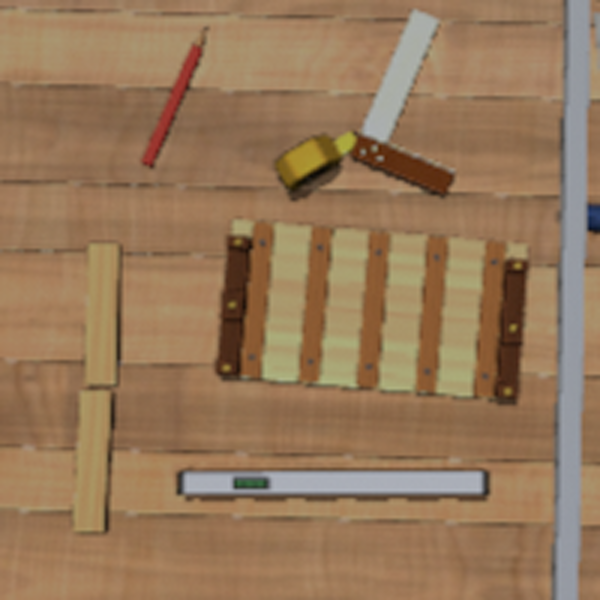

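View pics/c2.png

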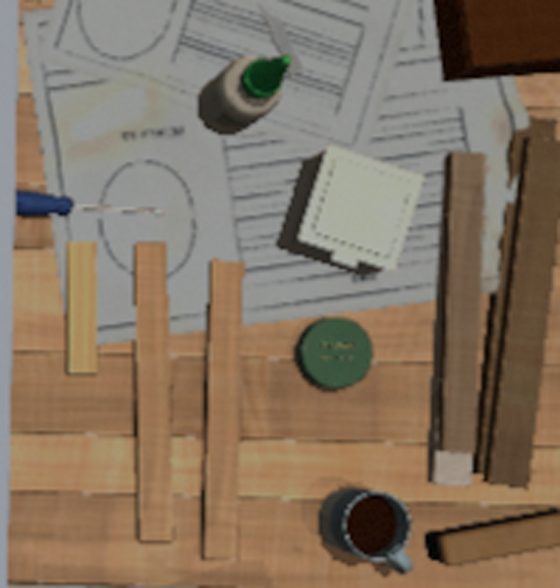

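```bash
cat >> h.py <<'E'
def hmap(n,d):
    c=r.get_calibration(n);K=c["intrinsics"];P=c["pose"]
    v,u=np.mgrid[:400,:640];x=(u-K[0,2])/K[0,0];y=(v-K[1,2])/K[1,1]
    W=np.stack([x*d,y*d,d],-1)@P[:3,:3].T+P[:3,3];W[d==0]=np.nan
    return W
E
python3 - <<'E'
from h import *
D=np.load("/tmp/top0.npz");im=D["im"];W=hmap("top",D["d"])
hsv=cv2.cvtColor(im,cv2.COLOR_RGB2HSV)
for u,v in[(224,190),(220,240),(409,200),(434,230),(459,230),(300,251),(305,190),(286,190),(320,190),(266,190),(361,190),(295,140),(200,200),(250,240)]:
    print(u,v,hsv[v,u],np.round(W[v,u],1))
H=W[...,2]
v=np.clip(np.nan_to_num(H)*4,0,255).astype(np.uint8)
cv2.imwrite("pics/h.png",cv2.resize(v[90:300,190:590],None,fx=2,fy=2))
E
```

```text
224 190 [ 21 110 169] [619.4 331.1  27.5]
220 240 [ 18 117 170] [451.3 338.8  22. ]
409 200 [ 19 115 169] [ 602.8 -292.7   24.4]
434 230 [ 14 121 150] [ 504.2 -378.6   22.3]
459 230 [ 14 115 151] [ 506.5 -462.3   23.5]
300 251 [113  17 182] [423.2  67.9  56.9]
305 190 [ 20  94 171] [627.7  58.9  17.3]
286 190 [ 22  95 170] [625.9 123.2  17.5]
320 190 [ 20  99 170] [629.5   8.1  12.6]
266 190 [ 16 165  82] [621.5 187.3  49.6]
361 190 [ 11 175  73] [ 631.8 -129.9   29.2]
295 140 [ 23 186 167] [789.2  95.3  64.3]
200 200 [ 14 113 169] [585.5 418.5  -5.7]
250 240 [ 14 123 106] [453.8 240.5   6. ]
```

View pics/h.png

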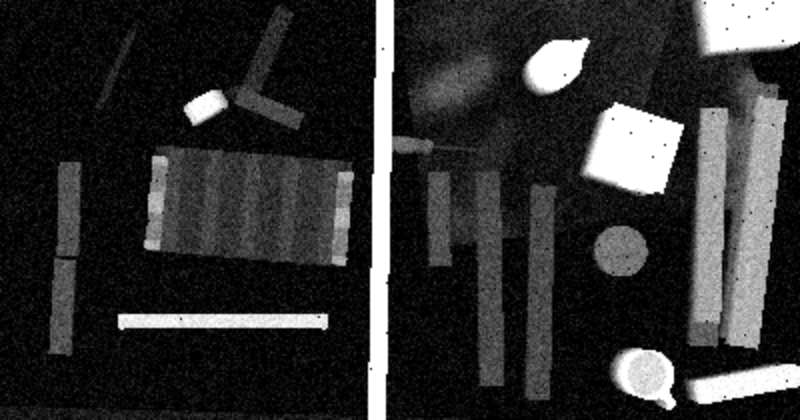

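```bash
cat >> h.py <<'E'
ROI=dict(left=(205,240,150,285),right=(395,425,160,240),r1=(420,447,160,300),r2=(447,475,160,300),level=(235,365,235,268))
def meas(o,roi,lo,z,hi=99,pr=True):
    im,d=o["top"];W=hmap("top",d);H=cv2.medianBlur(np.nan_to_num(W[...,2]).astype(np.float32),3)
    x0,x1,y0,y1=roi;m=np.zeros((400,640),np.uint8);m[y0:y1,x0:x1]=((H>lo)&(H<hi))[y0:y1,x0:x1]
    n,lab,st,ce=cv2.connectedComponentsWithStats(m,connectivity=4);res=[]
    for i in range(1,n):
        if st[i,4]<60: continue
        v,u=np.nonzero(lab==i);w=px2w("top",u,v,z)[:,:2]
        c=w.mean(0);ev,E=np.linalg.eigh(np.cov((w-c).T));a=E[:,1];ang=(np.degrees(np.arctan2(a[1],a[0]))+90)%180-90
        q=rect("top",lab==i,z);q=max(q,key=lambda t:t[5])
        L=np.sqrt(12*ev[::-1])
        res.append((c[0],c[1],ang,L[0],L[1],np.nanmedian(W[v,u,2])))
        if pr: print(roi[:2],"c",np.round(c,1),"ang",round(ang,2),"LxW",np.round(L,1),"z",round(res[-1][5],1),"| rect",np.round(q[:5],1))
    return res
E
python3 - <<'E'
from h import *
o={"top":(lambda D:(D["im"],D["d"]))(np.load("/tmp/top0.npz"))}
for k,z in dict(left=20,right=20,r1=18,r2=18,level=58).items(): print(k);meas(o,ROI[k],z*.6,z)
print("jig saddles");meas(o,(255,375,150,240),37,43)
# jig board: front edge
im,d=o["top"];W=hmap("top",d)
hsv=cv2.cvtColor(im,cv2.COLOR_RGB2HSV)
m=np.zeros((400,640),bool);m[150:240,255:375]=True
fl=m&(hsv[...,0]>=18)&(hsv[...,0]<26)&(hsv[...,2]>140)&(hsv[...,1]<115)
k,lab=cv2.connectedComponents(fl.astype(np.uint8),connectivity=4)
for i in range(1,k):
    v,u=np.nonzero(lab==i)
    if len(v)<100: continue
    w=px2w("top",u,v,12)[:,:2];c=w.mean(0);ev,E=np.linalg.eigh(np.cov((w-c).T));a=E[:,1]
    print(np.round(c,1),np.degrees(np.arctan(a[1]/a[0])),np.sqrt(12*ev))
E
```

```text
left
(205, 240) c [523.5 334.3] ang -0.99 LxW [327.2  37.1] z 20.8 | rect [523.5 333.6 323.6  40.5  -0.7]
right
(395, 425) c [ 729.1 -262.5] ang -88.28 LxW [40.3 22.2] z 22.0 | rect [ 728.3 -264.3   40.9   20.5  -88.4]
(395, 425) c [ 607.5 -298.7] ang 2.16 LxW [148.8  54.3] z 19.4 | rect [ 608.7 -310.3  159.4   67.6    0.9]
r1
(420, 447) c [ 518.2 -378.5] ang 2.95 LxW [359.9  51.7] z 17.9 | rect [ 510.9 -380.3  361.9   77.4    7.5]
r2
(447, 475) c [ 487.7 -466.4] ang -0.88 LxW [359.4  41.5] z 18.3 | rect [ 488.9 -465.3  359.8   43.7   -0.9]
level
(235, 365) c [426.5  64.7] ang -88.45 LxW [345.4  22.8] z 58.9 | rect [424.9  64.7 341.2  22.9 -88.5]
jig saddles
(255, 375) c [619.6 182.9] ang 2.48 LxW [34.4 25.2] z 43.9 | rect [618.8 182.9  33.6  23.4   2. ]Traceback (most recent call last):
  File "<stdin>", line 4, in <module>
  File "h.py", line 45, in meas
    q=rect("top",lab==i,z);q=max(q,key=lambda t:t[5])
                             ~~~^^^^^^^^^^^^^^^^^^^^^
ValueError: max() iterable argument is empty
```

```bash
sed -i 's/;q=max(q,key=lambda t:t\[5\])/;q=max(q,key=lambda t:t[5]) if q else [0]*5/' h.py
cat >> h.py <<'E'
def pca(m,z,minn=100,pr=""):
    n,lab=cv2.connectedComponents(m.astype(np.uint8),connectivity=4);res=[]
    for i in range(1,n):
        v,u=np.nonzero(lab==i)
        if len(v)<minn: continue
        w=px2w("top",u,v,z)[:,:2];c=w.mean(0);ev,E=np.linalg.eigh(np.cov((w-c).T));a=E[:,1]
        ang=(np.degrees(np.arctan2(a[1],a[0]))+90)%180-90;L=np.sqrt(12*ev[::-1]);res.append((*c,ang,*L))
        print(pr,"c",np.round(c,1),"ang",round(ang,2),"LxW",np.round(L,1),"px",u.min(),u.max(),v.min(),v.max())
    return res
def roi(m,b):
    q=np.zeros_like(m);q[b[2]:b[3],b[0]:b[1]]=m[b[2]:b[3],b[0]:b[1]];return q
E
python3 - <<'E'
from h import *
D=np.load("/tmp/top0.npz");im=D["im"];d=D["d"]
hsv=cv2.cvtColor(im,cv2.COLOR_RGB2HSV).astype(int)
W=hmap("top",d);H=cv2.medianBlur(np.nan_to_num(W[...,2]).astype(np.float32),3)
np.set_printoptions(linewidth=200)
print(hsv[214:224,222]);print(hsv[190,212:234]);print(hsv[190,400:418])
pale=(hsv[...,0]>=17)&(hsv[...,0]<=25)&(hsv[...,1]>80)&(hsv[...,2]>135)
pca(roi(pale&(H>8),(205,240,150,285)),20,pr="L");pca(roi(pale&(hsv[...,1]>85),(395,425,160,240)),20,pr="R")
br=(hsv[...,1]>75)
pca(roi(br&(H>7),ROI["r1"]),18,pr="r1");pca(roi(br&(H>7),ROI["r2"]),18,pr="r2")
pca(roi((hsv[...,1]<115)&pale,(255,375,150,240)),12,pr="chan")
pca(roi(H>37,(255,375,150,240)),43,30,pr="saddle")
pca(roi(H>6,(255,375,150,240)),20,pr="jig")
E
```

```text
[[ 19 113 169]
 [ 19 114 170]
 [ 19 114 168]
 [ 19 109 166]
 [ 17 112 118]
 [ 14 125 102]
 [ 20 108 153]
 [ 21 110 170]
 [ 20 112 169]
 [ 20 110 169]]
[[ 15 113 169]
 [ 14 113 169]
 [ 15 115 168]
 [ 15 115 169]
 [ 15 110 169]
 [ 15 108 170]
 [ 16  97 169]
 [ 19  93 170]
 [ 20 110 170]
 [ 20 110 169]
 [ 18 116 169]
 [ 18 119 169]
 [ 21 110 169]
 [ 21 107 169]
 [ 19 115 169]
 [ 18 119 169]
 [ 17 121 147]
 [ 16 130  90]
 [ 14 117 122]
 [ 14 113 169]
 [ 14 110 169]
 [ 15 110 170]]
[[ 17 107 170]
 [ 17  63 159]
 [ 30   9 146]
 [ 16  23 124]
 [ 19 115 131]
 [ 21 111 170]
 [ 20 111 170]
 [ 20 113 169]
 [ 18 117 168]
 [ 19 115 169]
 [ 21 109 169]
 [ 19 111 170]
 [ 18 116 169]
 [ 17 118 169]
 [ 18  62 160]
 [ 30   5 148]
 [ 40   5 149]
 [ 40   5 149]]
L c [607.1 334.6] ang 0.83 LxW [159.2  32.8] px 218 228 171 218
L c [441.3 338.5] ang -0.85 LxW [156.8  32.3] px 214 226 220 266
R c [ 604.6 -293.3] ang 2.45 LxW [158.4  31.8] px 404 414 177 222
r1 c [ 501.  -380.9] ang 1.95 LxW [353.7  41. ] px 428 442 177 282
r2 c [ 482.2 -465.4] ang -0.75 LxW [355.1  42.4] px 452 467 183 290
chan c [652.2 125.7] ang -1.95 LxW [126.3  42.6] px 279 293 164 204
chan c [635.   59.6] ang -2.55 LxW [154.7  42.1] px 297 312 166 217
chan c [642.2  -6.8] ang -2.21 LxW [130.6  42.5] px 317 331 167 207
chan c [631.8 -72. ] ang -3.16 LxW [146.5  42.5] px 336 351 169 213
saddle c [689.5 178.7] ang 78.21 LxW [23.6 14.8] px 266 273 168 172
saddle c [ 671.7 -134.4] ang 77.68 LxW [23.1 14.8] px 359 366 176 180
saddle c [619.6 182.9] ang 2.48 LxW [34.4 25.2] px 264 271 186 196
saddle c [ 601.7 -128.6] ang -8.69 LxW [34.2 24.3] px 357 364 193 203
saddle c [548.3 187. ] ang 80.49 LxW [24.7 13.8] px 262 269 210 214
jig c [619.4  27.1] ang 87.05 LxW [340.2 179.4] px 262 367 163 222
```

```bash
cat > p.py <<'E'
import sys,numpy as np
from bench import r
from scipy.spatial.transform import Rotation as R
def plan(*wps):
    s=r.sense();p=np.array(s["tcp_pos"]);q=R.from_rotvec(s["tool_rot"])
    yaw=np.degrees(np.arctan2(*q.as_matrix()[[1,0],0]))
    print("t",round(s["clock"],2),"tcp",np.round(p,1),"yaw",round(yaw,2),"tilt",round(np.degrees(np.arccos(-q.as_matrix()[2,2])),2),"F",np.round(s["ft_force"],1),"open",round(s["opening"],1),"j",np.round(s["joint_pos"],2))
    for w in wps:
        t=R.from_euler("z",w[3],degrees=True)*R.from_matrix(np.diag([1.,-1,-1]))
        sh=q.inv().apply(np.array(w[:3])-p)/400;tu=(q.inv()*t).as_rotvec()/(np.pi/2)
        n=max(np.linalg.norm(np.array(w[:3])-p)/62.5,np.linalg.norm(tu)*90/10.7)
        print(w,"->",np.round(sh,3).tolist(),np.round(tu,3).tolist(),"rows from now %.1f"%n, "" if abs(sh).max()<=1 else "TOO FAR")
if __name__=="__main__": plan(*[tuple(map(float,a.split(","))) for a in sys.argv[1:]])
E
python3 - <<'E'
from h import *
D=np.load("/tmp/top0.npz");W=hmap("top",D["d"])
for v in(60,200,300):
    for a,b in((165,190),(370,392)):
        q=[u for u in range(a,b) if W[v,u,2]>120]
        if q: print(v,np.round(W[v,q[0]],0),np.round(W[v,q[-1]],0))
E
python3 p.py 389,-460,300,8 604,-293,300,2.4
```

```text
60 [1010.  480.  180.] [1024.  457.  140.]
60 [1039. -169.  148.] [1027. -191.  182.]
200 [572. 480. 181.] [575. 460. 135.]
200 [ 592. -169.  146.] [ 590. -190.  179.]
300 [270. 465. 183.] [264. 459. 139.]
300 [ 283. -168.  149.] [ 287. -190.  178.]
t 0.1 tcp [ 173.1 -626.   230.3] yaw 15.46 tilt 0.1 F [ 0.4 -0.1 -0.5] open 85.4 j [ 1.32  0.32 -0.07  1.45  0.02  1.37 -0.06]
(389.0, -460.0, 300.0, 8.0) -> [0.631, -0.256, -0.174] [-0.001, 0.0, 0.083] rows from now 4.5 
(604.0, -293.0, 300.0, 2.4) -> [1.26, -0.516, -0.173] [-0.001, 0.0, 0.145] rows from now 8.8 TOO FAR
```

Request:
{"method": "send_rows", "body": {
  "moves": [
    [[0.631, -0.256, -0.174], [0, 0, 0.083], 1],
    [[0.631, -0.256, -0.174], [0, 0, 0.083], 1],
    [[0.631, -0.256, -0.174], [0, 0, 0.083], 1],
    [[0.631, -0.256, -0.174], [0, 0, 0.083], 1],
    [[0.631, -0.256, -0.174], [0, 0, 0.083], 1]
  ],
  "force": 50
}}

```text
clock: 0.72
tcp_pos: [393.0, -457.1, 301.7]
tool_rot: [-3.133, -0.228, -0.003]
ft_force: [-0.1, -0.8, -0.5]
opening: 85.5
```

```bash
python3 p.py 604,-294,300,2.4 604,-294,60,2.4 604,-294,6,2.4
```

```text
t 0.72 tcp [ 393.  -457.1  301.7] yaw 8.31 tilt 0.1 F [-0.1 -0.8 -0.5] open 85.5 j [ 1.    0.2  -0.21  1.46  0.04  1.48 -0.64]
(604.0, -294.0, 300.0, 2.4) -> [0.581, -0.327, 0.005] [-0.0, -0.001, 0.066] rows from now 4.3 
(604.0, -294.0, 60.0, 2.4) -> [0.58, -0.327, 0.605] [-0.0, -0.001, 0.066] rows from now 5.8 
(604.0, -294.0, 6.0, 2.4) -> [0.58, -0.327, 0.74] [-0.0, -0.001, 0.066] rows from now 6.4
```

Request:
{"method": "send_rows", "body": {
  "moves": [
    [[0.581, -0.327, 0.005], [0, 0, 0.066], 0.7],
    [[0.581, -0.327, 0.005], [0, 0, 0.066], 0.7],
    [[0.581, -0.327, 0.005], [0, 0, 0.066], 0.7],
    [[0.581, -0.327, 0.005], [0, 0, 0.066], 0.7],
    [[0.581, -0.327, 0.005], [0, 0, 0.066], 0.7],
    [[0.581, -0.327, 0.3], [0, 0, 0.066], 0.7],
    [[0.581, -0.327, 0.4], [0, 0, 0.066], 0.7],
    [[0.581, -0.327, 0.45], [0, 0, 0.066], 0.7]
  ]
}}

```text
clock: 1.72
tcp_pos: [599.4, -299.6, 118.0]
tool_rot: [3.141, 0.054, -0.004]
ft_force: [1.5, -0.5, -0.3]
opening: 60.0
```

```bash
python3 - <<'E'
from h import *
o=grab(1);crop(o["top"][0],340,500,130,290,4,"pics/t1.png");crop(o["side"][0],200,420,180,345,3.6,"pics/s1.png")
E
python3 p.py 604,-294,60,2.4 604,-294,6,2.4
```

```text
t 1.82 tcp [ 595.5 -297.9  113.2] yaw 1.99 tilt 0.81 F [-1.2 -0.5 -0.6] open 59.8 j [ 0.67  0.46 -0.33  1.52  0.15  1.2  -1.22]
(604.0, -294.0, 60.0, 2.4) -> [0.023, -0.008, 0.133] [-0.004, 0.008, -0.005] rows from now 0.9 
(604.0, -294.0, 6.0, 2.4) -> [0.025, -0.007, 0.268] [-0.004, 0.008, -0.005] rows from now 1.7
```

View pics/s1.png

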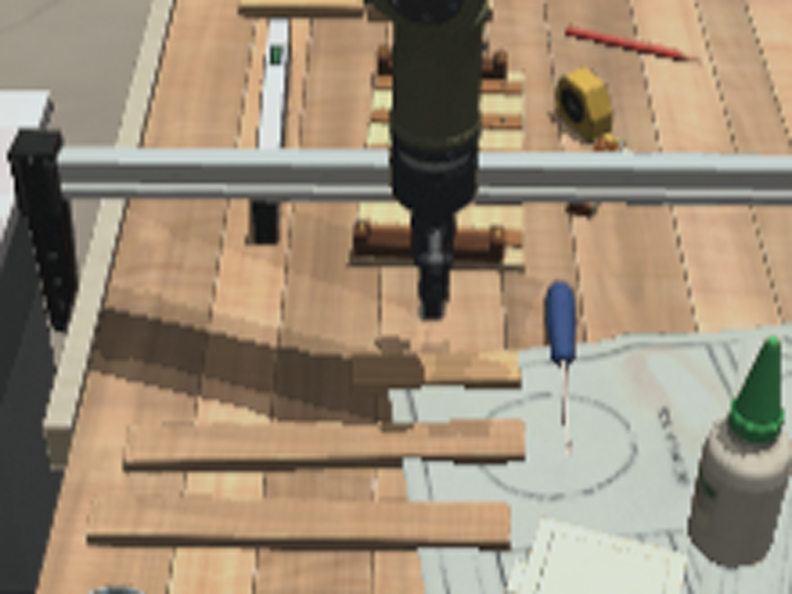

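View pics/t1.png

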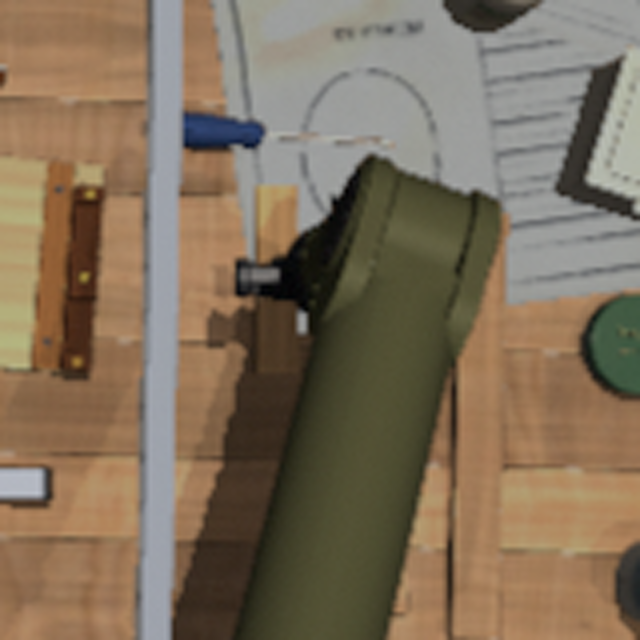

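Request:
{"method": "send_rows", "body": {
  "moves": [
    [[0.023, -0.008, 0.133], [0, 0, 0], 0.7],
    [[0.023, -0.008, 0.133], [0, 0, 0], 0.7],
    [[0.023, -0.008, 0.133], [0, 0, 0], 0.7]
  ]
}}

```text
clock: 2.2
tcp_pos: [611.5, -296.4, 70.7]
tool_rot: [3.139, 0.055, 0.005]
ft_force: [0.6, 0.1, 0.7]
opening: 59.7
```

```bash
python3 p.py 604,-294,6,2.4
python3 - <<'E'
from h import *
o=grab(2);crop(o["top"][0],340,500,130,290,4,"pics/t2.png");crop(o["side"][0],260,380,230,320,6,"pics/s2.png")
E
```

```text
t 2.2 tcp [ 611.5 -296.4   70.7] yaw 2.02 tilt 0.2 F [0.6 0.1 0.7] open 59.7 j [ 0.65  0.51 -0.32  1.54  0.17  1.11 -1.24]
(604.0, -294.0, 6.0, 2.4) -> [-0.019, -0.007, 0.162] [0.001, -0.002, -0.004] rows from now 1.0
```

View pics/s2.png

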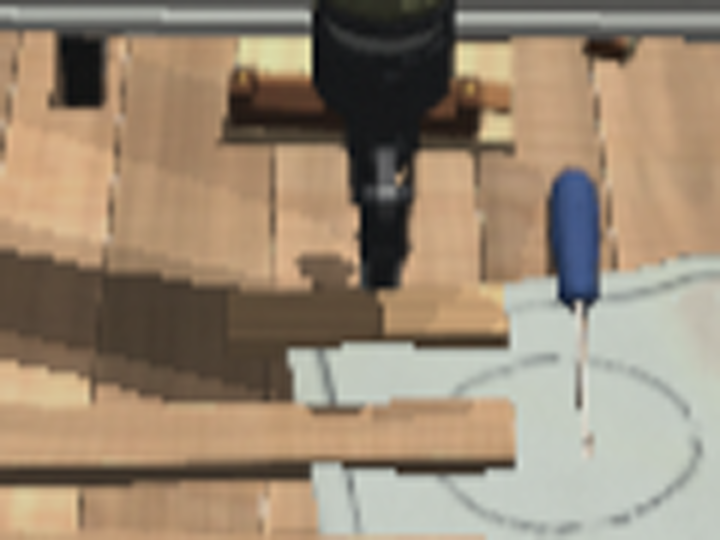

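Request:
{"method": "send_rows", "body": {
  "moves": [
    [[-0.019, -0.007, 0.1], [0, 0, -0.004], 0.7],
    [[-0.019, -0.007, 0.1], [0, 0, -0.004], 0.7],
    [[-0.019, -0.007, 0.1], [0, 0, -0.004], 0.7],
    [[-0.019, -0.007, 0.1], [0, 0, -0.004], 0.7]
  ]
}}

```text
clock: 2.8
tcp_pos: [604.2, -293.3, 30.0]
tool_rot: [3.139, 0.066, 0.005]
ft_force: [0.1, -0.7, -0.1]
opening: 59.5
```

```bash
python3 p.py 604,-293.5,6,2.4;  python3 - <<'E'
from h import *
o=grab(3);crop(o["side"][0],260,380,230,320,6,"pics/s3.png")
E
python3 p.py
```

```text
t 2.8 tcp [ 604.2 -293.3   30. ] yaw 2.4 tilt 0.21 F [ 0.1 -0.7 -0.1] open 59.5 j [ 0.65  0.54 -0.32  1.59  0.19  1.04 -1.25]
(604.0, -293.5, 6.0, 2.4) -> [-0.001, 0.0, 0.06] [0.001, -0.002, 0.0] rows from now 0.4 
t 2.9 tcp [ 603.6 -293.1   29.3] yaw 2.41 tilt 0.14 F [0.1 0.9 0.7] open 59.7 j [ 0.65  0.54 -0.32  1.59  0.19  1.04 -1.25]
```

View pics/s3.png

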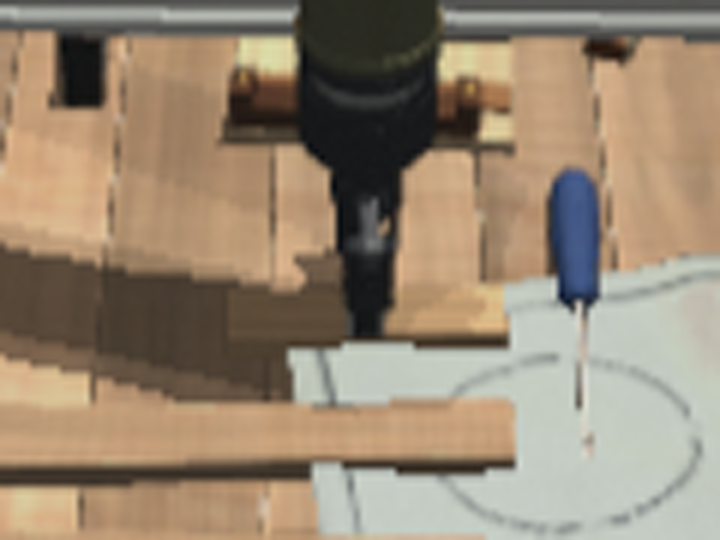

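Descend and close, then lift.

Request:
{"method": "send_rows", "body": {
  "moves": [
    [[0, 0, 0.06], [0, 0, 0], 0.7],
    [[0, 0, 0.06], [0, 0, 0], 0.7],
    [[0, 0, 0.06], [0, 0, 0], 0],
    [[0, 0, 0.06], [0, 0, 0], 0],
    [[0, 0, 0.06], [0, 0, 0], 0],
    [[0, 0, 0.06], [0, 0, 0], 0]
  ],
  "force": 50
}}

```text
clock: 3.65
tcp_pos: [603.5, -293.0, 5.1]
tool_rot: [3.14, 0.066, 0.003]
ft_force: [0.1, -0.5, 6.4]
opening: 34.6
```

```bash
python3 p.py 604,-293.5,300,2.4
```

```text
t 3.65 tcp [ 603.5 -293.     5.1] yaw 2.41 tilt 0.13 F [ 0.1 -0.5  6.4] open 34.6 j [ 0.65  0.57 -0.31  1.6   0.2   1.   -1.25]
(604.0, -293.5, 300.0, 2.4) -> [0.003, 0.002, -0.737] [0.001, -0.001, 0.0] rows from now 4.7
```

Request:
{"method": "send_rows", "body": {
  "moves": [
    [[0, 0, -0.65], [0, 0, 0], 0],
    [[0, 0, -0.65], [0, 0, 0], 0],
    [[0, 0, -0.65], [0, 0, 0], 0],
    [[0, 0, -0.65], [0, 0, 0], 0],
    [[0, 0, -0.65], [0, 0, 0], 0],
    [[0, 0, -0.65], [0, 0, 0], 0]
  ]
}}

```text
clock: 4.4
tcp_pos: [602.5, -292.6, 263.6]
tool_rot: [3.141, 0.066, 0.0]
ft_force: [0.2, 0.6, -2.2]
opening: 34.2
```

```bash
python3 p.py 575,-69,265,-3
```

```text
t 4.4 tcp [ 602.5 -292.6  263.6] yaw 2.41 tilt 0.02 F [ 0.2  0.6 -2.2] open 34.2 j [ 0.67  0.37 -0.34  1.34  0.12  1.45 -1.2 ]
(575.0, -69.0, 265.0, -3.0) -> [-0.045, -0.561, -0.004] [0.0, -0.0, 0.06] rows from now 3.6
```

Request:
{"method": "send_rows", "body": {
  "moves": [
    [[-0.045, -0.561, -0.004], [0, 0, 0.06], 0],
    [[-0.045, -0.561, -0.004], [0, 0, 0.06], 0],
    [[-0.045, -0.561, -0.004], [0, 0, 0.06], 0],
    [[-0.045, -0.561, -0.004], [0, 0, 0.06], 0],
    [[-0.045, -0.561, -0.004], [0, 0, 0.06], 0],
    [[-0.045, -0.561, 0.2], [0, 0, 0.06], 0],
    [[-0.045, -0.561, 0.46], [0, 0, 0.06], 0],
    [[-0.045, -0.561, 0.46], [0, 0, 0.06], 0]
  ]
}}

```text
clock: 5.4
tcp_pos: [573.1, -71.0, 75.5]
tool_rot: [3.14, -0.085, -0.006]
ft_force: [0.6, -0.9, -1.7]
opening: 34.6
```

Request:
{"method": "send_rows", "body": {
  "moves": [
    [[0, 0, 0], [0, 0, 0], 0],
    [[0, 0, 0], [0, 0, 0], 0],
    [[0, 0, 0], [0, 0, 0], 0]
  ]
}}

```text
clock: 5.78
tcp_pos: [577.4, -69.7, 82.6]
tool_rot: [3.14, -0.083, 0.008]
ft_force: [0.3, 1.1, 0.2]
opening: 34.6
```

```bash
python3 p.py 575,-69,50,-3;  python3 - <<'E'
from h import *
o=grab(4);crop(o["side"][0],260,400,160,270,5.5,"pics/s4.png");crop(o["top"][0],240,400,150,260,5,"pics/t4.png")
E
python3 p.py
```

```text
t 5.78 tcp [577.4 -69.7  82.6] yaw -3.02 tilt 0.29 F [0.3 1.1 0.2] open 34.6 j [ 0.45  0.32 -0.44  1.79  0.16  1.06 -1.67]
(575.0, -69.0, 50.0, -3.0) -> [-0.006, -0.001, 0.082] [0.0, -0.003, -0.0] rows from now 0.5 
t 5.88 tcp [576.8 -69.5  82.2] yaw -3.0 tilt 0.24 F [ 0.2 -0.7 -0.5] open 35.2 j [ 0.45  0.32 -0.44  1.79  0.16  1.06 -1.67]
```

View pics/s4.png

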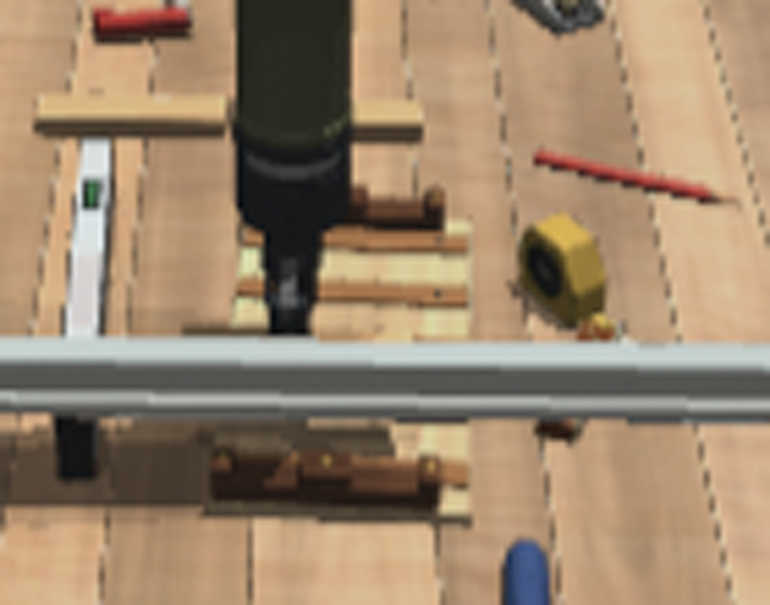

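View pics/t4.png

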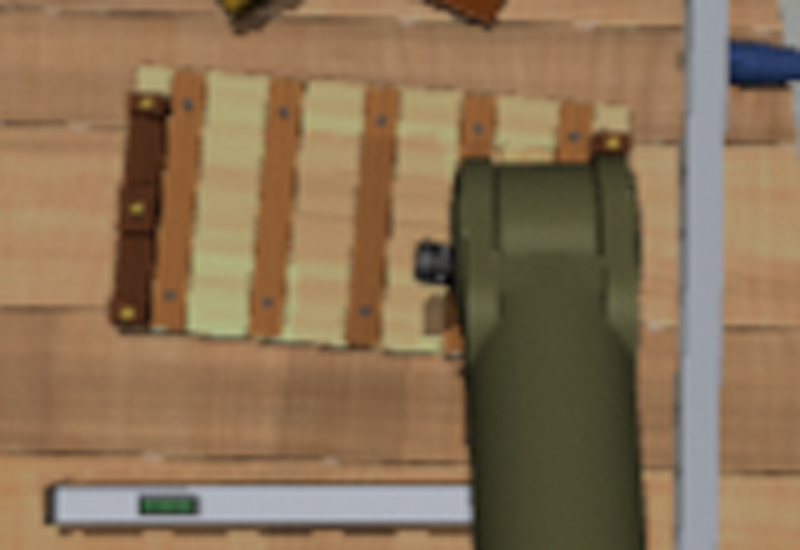

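```bash
python3 p.py 575,-69.3,50,-3 575,-69.3,19,-3
```

```text
t 5.88 tcp [576.8 -69.5  82.2] yaw -3.0 tilt 0.24 F [ 0.2 -0.7 -0.5] open 35.2 j [ 0.45  0.32 -0.44  1.79  0.16  1.06 -1.67]
(575.0, -69.3, 50.0, -3.0) -> [-0.005, -0.0, 0.08] [0.001, -0.003, -0.0] rows from now 0.5 
(575.0, -69.3, 19.0, -3.0) -> [-0.005, -0.0, 0.158] [0.001, -0.003, -0.0] rows from now 1.0
```

Request:
{"method": "send_rows", "body": {
  "moves": [
    [[-0.005, 0, 0.08], [0, 0, 0], 0],
    [[-0.005, 0, 0.08], [0, 0, 0], 0],
    [[-0.005, 0, 0.12], [0, 0, 0], 0],
    [[-0.005, 0, 0.14], [0, 0, 0], 0],
    [[-0.005, 0, 0.15], [0, 0, 0], 0],
    [[-0.005, 0, 0.155], [0, 0, 0], 0],
    [[-0.005, 0, 0.155], [0, 0, 0], 0]
  ]
}}

```text
clock: 6.75
tcp_pos: [573.3, -69.1, 17.8]
tool_rot: [3.14, -0.082, 0.0]
ft_force: [-0.5, 0.4, -0.2]
opening: 34.7
```

```bash
python3 p.py 575,-69.3,17,-3
```

```text
t 6.75 tcp [573.3 -69.1  17.8] yaw -2.99 tilt 0.01 F [-0.5  0.4 -0.2] open 34.7 j [ 0.43  0.4  -0.42  1.84  0.2   0.94 -1.7 ]
(575.0, -69.3, 17.0, -3.0) -> [0.004, 0.0, 0.002] [0.0, -0.0, 0.0] rows from now 0.0
```

Request:
{"method": "send_rows", "body": {
  "moves": [
    [[0, 0, 0.002], [0, 0, 0], 0.55],
    [[0, 0, 0.002], [0, 0, 0], 0.55],
    [[0, 0, 0.002], [0, 0, 0], 0.55],
    [[0, 0, -0.1], [0, 0, 0], 0.55],
    [[0, 0, -0.2], [0, 0, 0], 0.55],
    [[0, 0, -0.35], [0, 0, 0], 0.55],
    [[0, 0, -0.6], [0, 0, 0], 0.55],
    [[0, 0, -0.6], [0, 0, 0], 0.55]
  ]
}}

```text
clock: 7.75
tcp_pos: [574.2, -69.0, 261.8]
tool_rot: [3.14, -0.082, 0.008]
ft_force: [0.3, -0.0, -0.4]
opening: 46.6
```

```bash
python3 p.py 600,200,258,0
```

```text
t 7.75 tcp [574.2 -69.  261.8] yaw -2.99 tilt 0.28 F [ 0.3 -0.  -0.4] open 46.6 j [ 0.47  0.18 -0.46  1.58  0.08  1.4  -1.61]
(600.0, 200.0, 258.0, 0.0) -> [0.029, -0.675, 0.009] [0.001, -0.003, -0.033] rows from now 4.3
```

Request:
{"method": "send_rows", "body": {
  "moves": [
    [[0.029, -0.675, 0.009], [0, 0, -0.033], 0.7],
    [[0.029, -0.675, 0.009], [0, 0, -0.033], 0.7],
    [[0.029, -0.675, 0.009], [0, 0, -0.033], 0.7],
    [[0.029, -0.675, 0.009], [0, 0, -0.033], 0.7],
    [[0.029, -0.675, 0.009], [0, 0, -0.033], 0.7],
    [[0.029, -0.675, 0.009], [0, 0, -0.033], 0.7],
    [[0.029, -0.675, 0.009], [0, 0, -0.033], 0.7]
  ]
}}

```text
clock: 8.62
tcp_pos: [599.4, 197.1, 253.9]
tool_rot: [3.14, -0.006, -0.0]
ft_force: [-0.1, -0.5, -1.1]
opening: 59.7
```

```bash
cat >> h.py <<'E'
def pale(im,smin=80):
    h=cv2.cvtColor(im,cv2.COLOR_RGB2HSV).astype(int);return (h[...,0]>=17)&(h[...,0]<=25)&(h[...,1]>smin)&(h[...,2]>135)
def sm(d):
    return cv2.medianBlur(np.nan_to_num(hmap("top",d)[...,2]).astype(np.float32),3)
E
python3 - <<'E'
from h import *
o=grab(5);im,d=o["top"];crop(im,200,400,130,290,4,"pics/t5.png")
H=sm(d);pca(roi(pale(im)&(H>8)&(H<40),(205,240,150,285)),20,pr="L")
m=roi((H>24)&(H<38),(325,358,160,240));pca(m,32,pr="placed")
E
python3 p.py
```

```text
L c [441.  337.8] ang -1.15 LxW [157.7  34.4] px 214 226 220 266
placed c [577.  -68.8] ang -3.44 LxW [159.2  36.1] px 336 350 182 229
t 8.72 tcp [599.5 197.  254.1] yaw -0.25 tilt 0.09 F [ 0.  -0.4 -0. ] open 59.7 j [ 0.12  0.33 -0.61  1.45  0.19  1.42 -2.07]
```

View pics/t5.png

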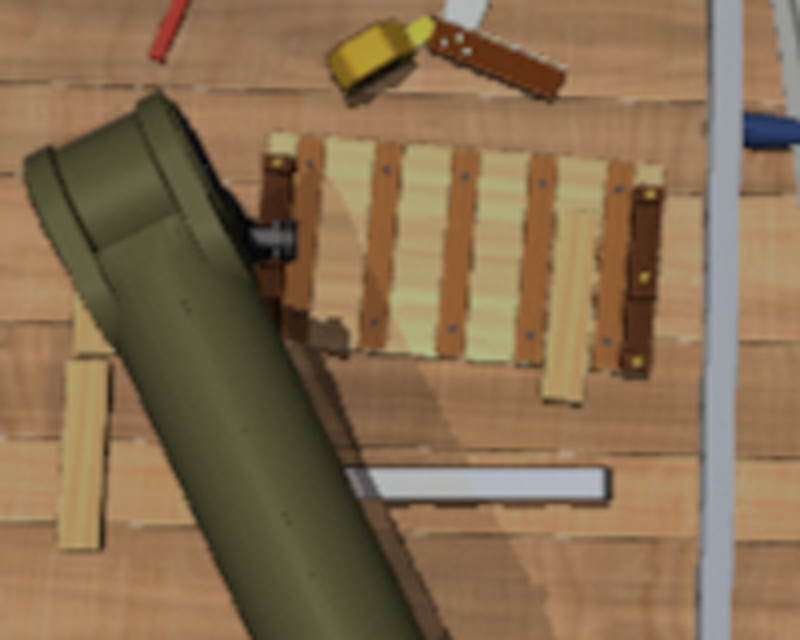

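```bash
python3 p.py 607,334.5,250,0.8 607,334.5,60,0.8
```

```text
t 8.72 tcp [599.5 197.  254.1] yaw -0.25 tilt 0.09 F [ 0.  -0.4 -0. ] open 59.7 j [ 0.12  0.33 -0.61  1.45  0.19  1.42 -2.07]
(607.0, 334.5, 250.0, 0.8) -> [0.017, -0.344, 0.01] [0.001, -0.0, -0.012] rows from now 2.2 
(607.0, 334.5, 60.0, 0.8) -> [0.017, -0.345, 0.485] [0.001, -0.0, -0.012] rows from now 3.8
```

Request:
{"method": "send_rows", "body": {
  "moves": [
    [[0.017, -0.344, 0.01], [0, 0, -0.012], 0.7],
    [[0.017, -0.344, 0.01], [0, 0, -0.012], 0.7],
    [[0.017, -0.344, 0.1], [0, 0, -0.012], 0.7],
    [[0.017, -0.344, 0.25], [0, 0, -0.012], 0.7],
    [[0.017, -0.344, 0.4], [0, 0, -0.012], 0.7],
    [[0.017, -0.344, 0.485], [0, 0, -0.012], 0.7],
    [[0.017, -0.344, 0.485], [0, 0, -0.012], 0.7],
    [[0.017, -0.344, 0.485], [0, 0, -0.012], 0.7]
  ]
}}

```text
clock: 9.72
tcp_pos: [607.3, 337.2, 62.1]
tool_rot: [-3.14, -0.026, -0.004]
ft_force: [0.0, -0.9, 1.5]
opening: 59.7
```

Request:
{"method": "send_rows", "body": {
  "moves": [
    [[0, 0, 0.03], [0, 0, 0], 0.7],
    [[0, 0, 0.03], [0, 0, 0], 0.7],
    [[0, 0, 0.03], [0, 0, 0], 0.7]
  ]
}}

```text
clock: 10.1
tcp_pos: [605.8, 337.6, 48.5]
tool_rot: [-3.141, -0.029, -0.001]
ft_force: [0.1, -0.8, 0.7]
opening: 59.5
```

```bash
python3 p.py 607,334.5,5,0.8
python3 - <<'E'
from h import *
o=grab(6);crop(o["top"][0],190,330,130,290,4,"pics/t6.png");crop(o["side"][0],240,360,130,220,6,"pics/s6.png")
E
```

```text
t 10.1 tcp [605.8 337.6  48.5] yaw 1.06 tilt 0.03 F [ 0.1 -0.8  0.7] open 59.5 j [-0.12  0.62 -0.59  1.5   0.36  1.13 -2.34]
(607.0, 334.5, 5.0, 0.8) -> [0.003, 0.008, 0.109] [-0.0, -0.0, 0.003] rows from now 0.7
```

View pics/s6.png

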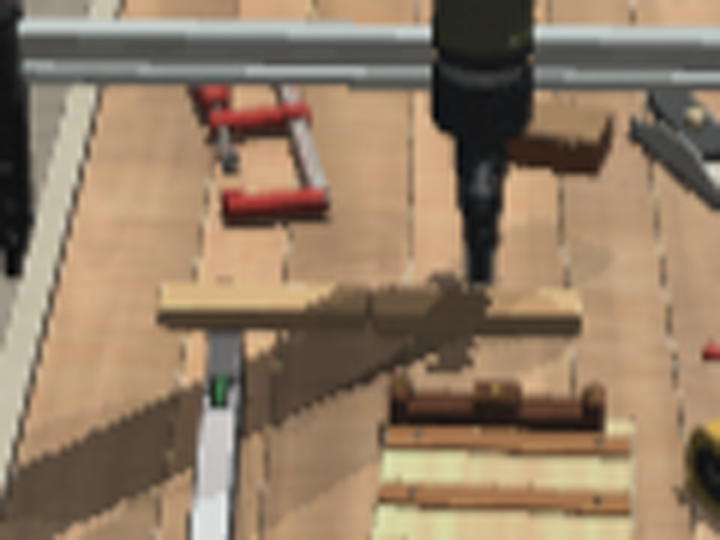

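View pics/t6.png

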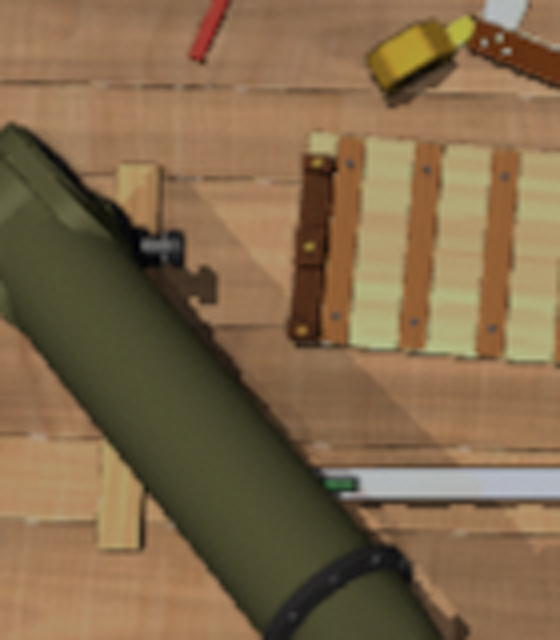

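Request:
{"method": "send_rows", "body": {
  "moves": [
    [[0.003, 0.008, 0.04], [0, 0, 0], 0.7],
    [[0.003, 0.008, 0.08], [0, 0, 0], 0.7],
    [[0.003, 0.008, 0.109], [0, 0, 0], 0.7],
    [[0.003, 0.008, 0.109], [0, 0, 0], 0.7],
    [[0.003, 0.008, 0.109], [0, 0, 0], 0],
    [[0.003, 0.008, 0.109], [0, 0, 0], 0],
    [[0.003, 0.008, 0.109], [0, 0, 0], 0],
    [[0.003, 0.008, 0.109], [0, 0, 0], 0]
  ]
}}

```text
clock: 11.2
tcp_pos: [607.4, 334.8, 5.3]
tool_rot: [-3.141, -0.029, -0.002]
ft_force: [0.1, 0.0, 3.8]
opening: 34.7
```

Request:
{"method": "send_rows", "body": {
  "moves": [
    [[0, 0, 0], [0, 0, 0], 0],
    [[0, 0, -0.05], [0, 0, 0], 0],
    [[0, 0, -0.2], [0, 0, 0], 0],
    [[0, 0, -0.4], [0, 0, 0], 0],
    [[0, 0, -0.4], [0, 0, 0], 0],
    [[0, 0, -0.4], [0, 0, 0], 0]
  ]
}}

```text
clock: 11.95
tcp_pos: [607.4, 334.7, 166.4]
tool_rot: [-3.141, -0.029, -0.004]
ft_force: [0.3, 0.7, -2.2]
opening: 34.4
```

```bash
cat > j.py <<'E'
import numpy as np
JM=np.array([610,28.]);Y=-3.0
a=np.radians(Y);ex=np.array([np.cos(a),np.sin(a)]);ey=np.array([-np.sin(a),np.cos(a)])
def w(xl,yl): return JM+xl*ex+yl*ey
def l(x,y): d=np.array([x,y])-JM;return d@ex,d@ey
E
python3 -c "
from j import *
print(w(-30,33),w(-30,99),w(-30,-33),w(-92,0))"; python3 p.py 575,62.5,165,-3
```

```text
[581.76820051  62.52485333] [585.22237363 128.43440263] [578.3140274   -3.38469596] [518.1260828   32.81490797]
t 11.95 tcp [607.4 334.7 166.4] yaw 1.06 tilt 0.16 F [ 0.3  0.7 -2.2] open 34.4 j [-0.1   0.52 -0.63  1.4   0.31  1.32 -2.29]
(575.0, 62.5, 165.0, -3.0) -> [-0.094, 0.679, 0.003] [-0.001, -0.002, 0.045] rows from now 4.4
```

```bash
python3 p.py 582,62.5,165,-3 582,62.5,60,-3
```

```text
t 11.95 tcp [607.4 334.7 166.4] yaw 1.06 tilt 0.16 F [ 0.3  0.7 -2.2] open 34.4 j [-0.1   0.52 -0.63  1.4   0.31  1.32 -2.29]
(582.0, 62.5, 165.0, -3.0) -> [-0.076, 0.679, 0.003] [-0.001, -0.002, 0.045] rows from now 4.4 
(582.0, 62.5, 60.0, -3.0) -> [-0.077, 0.679, 0.265] [-0.001, -0.002, 0.045] rows from now 4.7
```

Request:
{"method": "send_rows", "body": {
  "moves": [
    [[-0.076, 0.679, 0], [0, 0, 0.045], 0],
    [[-0.076, 0.679, 0], [0, 0, 0.045], 0],
    [[-0.076, 0.679, 0], [0, 0, 0.045], 0],
    [[-0.076, 0.679, 0], [0, 0, 0.045], 0],
    [[-0.076, 0.679, 0], [0, 0, 0.045], 0],
    [[-0.076, 0.679, 0.15], [0, 0, 0.045], 0],
    [[-0.076, 0.679, 0.265], [0, 0, 0.045], 0],
    [[-0.076, 0.679, 0.265], [0, 0, 0.045], 0]
  ]
}}

```text
clock: 12.95
tcp_pos: [576.2, 61.2, 52.7]
tool_rot: [3.14, -0.082, -0.02]
ft_force: [-0.2, 0.0, -1.8]
opening: 34.5
```

Request:
{"method": "send_rows", "body": {
  "moves": [
    [[0, 0, 0], [0, 0, 0], 0],
    [[0, 0, 0], [0, 0, 0], 0],
    [[0, 0, 0], [0, 0, 0], 0]
  ]
}}

```text
clock: 13.32
tcp_pos: [582.7, 62.4, 60.2]
tool_rot: [3.14, -0.082, 0.004]
ft_force: [0.0, -0.6, -0.5]
opening: 34.7
```

```bash
python3 p.py 582,62.5,18,-3;  python3 - <<'E'
from h import *
o=grab(7);im,d=o["top"];crop(o["side"][0],260,380,150,240,6,"pics/s7.png");crop(o["top"][0],190,400,140,290,3.8,"pics/t7.png")
E
```

```text
t 13.32 tcp [582.7  62.4  60.2] yaw -2.99 tilt 0.16 F [ 0.  -0.6 -0.5] open 34.7 j [ 0.31  0.38 -0.55  1.79  0.23  1.03 -1.95]
(582.0, 62.5, 18.0, -3.0) -> [-0.002, -0.0, 0.105] [0.0, -0.002, 0.0] rows from now 0.7
```

View pics/s7.png

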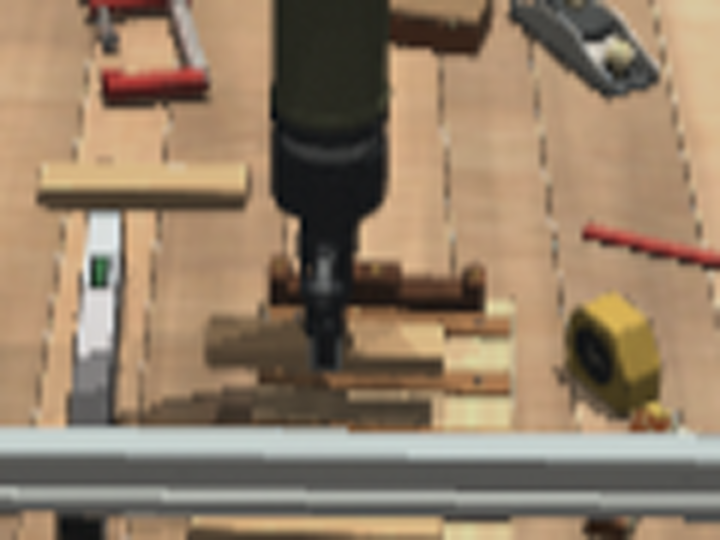

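View pics/t7.png

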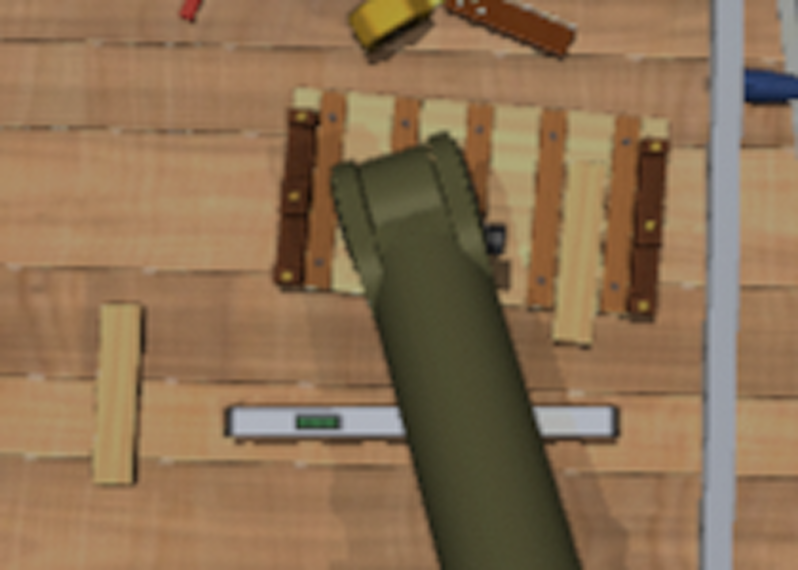

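Request:
{"method": "send_rows", "body": {
  "moves": [
    [[-0.002, 0, 0.04], [0, 0, 0], 0],
    [[-0.002, 0, 0.08], [0, 0, 0], 0],
    [[-0.002, 0, 0.1], [0, 0, 0], 0],
    [[-0.002, 0, 0.106], [0, 0, 0], 0],
    [[-0.002, 0, 0.106], [0, 0, 0], 0],
    [[-0.002, 0, 0.106], [0, 0, 0], 0]
  ]
}}

```text
clock: 14.18
tcp_pos: [579.7, 62.1, 17.2]
tool_rot: [3.139, -0.082, -0.004]
ft_force: [-8.3, -2.2, 14.3]
opening: 35.0
```

Request:
{"method": "send_rows", "body": {
  "moves": [
    [[0, 0, 0.001], [0, 0, 0], 0.55],
    [[0, 0, 0.001], [0, 0, 0], 0.55],
    [[0, 0, 0.001], [0, 0, 0], 0.55],
    [[0, 0, -0.1], [0, 0, 0], 0.55],
    [[0, 0, -0.2], [0, 0, 0], 0.55],
    [[0, 0, -0.35], [0, 0, 0], 0.55],
    [[0, 0, -0.35], [0, 0, 0], 0.55]
  ]
}}

```text
clock: 15.05
tcp_pos: [584.3, 63.1, 161.5]
tool_rot: [-3.14, 0.082, -0.016]
ft_force: [1.0, -0.8, -0.4]
opening: 46.9
```

```bash
python3 - <<'E'
from h import *
from j import l
o=grab(8);im,d=o["top"];H=sm(d)
pca(roi(pale(im)&(H>8)&(H<40),(205,240,150,290)),20,pr="L")
E
python3 p.py 450,250,157,0 441,338,157,-1 441,338,45,-1
```

```text
L c [441.9 337.8] ang -0.8 LxW [157.6  34.2] px 214 226 220 266
t 15.15 tcp [581.   62.2 156.4] yaw -3.0 tilt 0.07 F [-0.1  0.  -0.8] open 47.0 j [ 0.34  0.28 -0.57  1.7   0.16  1.21 -1.9 ]
(450.0, 250.0, 157.0, 0.0) -> [-0.352, -0.452, -0.002] [0.0, -0.001, -0.033] rows from now 3.7 
(441.0, 338.0, 157.0, -1.0) -> [-0.386, -0.67, -0.002] [0.0, -0.001, -0.022] rows from now 4.9 
(441.0, 338.0, 45.0, -1.0) -> [-0.386, -0.67, 0.278] [0.0, -0.001, -0.022] rows from now 5.3
```

Request:
{"method": "send_rows", "body": {
  "moves": [
    [[-0.387, -0.67, 0], [0, 0, -0.022], 0.7],
    [[-0.387, -0.67, 0], [0, 0, -0.022], 0.7],
    [[-0.387, -0.67, 0], [0, 0, -0.022], 0.7],
    [[-0.387, -0.67, 0], [0, 0, -0.022], 0.7],
    [[-0.387, -0.67, 0], [0, 0, -0.022], 0.7],
    [[-0.387, -0.67, 0.15], [0, 0, -0.022], 0.7],
    [[-0.387, -0.67, 0.278], [0, 0, -0.022], 0.7],
    [[-0.387, -0.67, 0.278], [0, 0, -0.022], 0.7]
  ]
}}

```text
clock: 16.15
tcp_pos: [435.9, 335.0, 39.6]
tool_rot: [3.136, -0.026, -0.016]
ft_force: [-0.3, 0.6, 1.0]
opening: 59.9
```

Request:
{"method": "send_rows", "body": {
  "moves": [
    [[0, 0, 0], [0, 0, 0], 0.7],
    [[0, 0, 0], [0, 0, 0], 0.7],
    [[0, 0, 0], [0, 0, 0], 0.7]
  ]
}}

```text
clock: 16.52
tcp_pos: [441.3, 338.5, 46.6]
tool_rot: [-3.14, 0.028, -0.004]
ft_force: [0.1, 0.2, -0.7]
opening: 59.8
```

```bash
python3 p.py 441.5,337.8,5,-1
python3 - <<'E'
from h import *
o=grab(9);crop(o["side"][0],240,360,130,220,6,"pics/s9.png");crop(o["top"][0],190,400,140,290,3.8,"pics/t9.png")
im,d=o["top"];H=sm(d)
pca(roi((H>24)&(H<38),(325,358,160,240)),32,pr="s1");pca(roi((H>24)&(H<38),(295,316,160,240)),32,pr="s2")
E
```

```text
t 16.52 tcp [441.3 338.5  46.6] yaw -1.04 tilt 0.17 F [ 0.1  0.2 -0.7] open 59.8 j [-0.08  0.38 -0.72  1.87  0.3   1.   -2.52]
(441.5, 337.8, 5.0, -1.0) -> [0.0, 0.002, 0.104] [-0.001, -0.002, -0.0] rows from now 0.7 
s1 c [577.6 -69. ] ang -3.71 LxW [158.5  36. ] px 336 349 182 229
s2 c [580.   62.5] ang -2.81 LxW [157.9  36.3] px 297 310 180 228
```

View pics/s9.png

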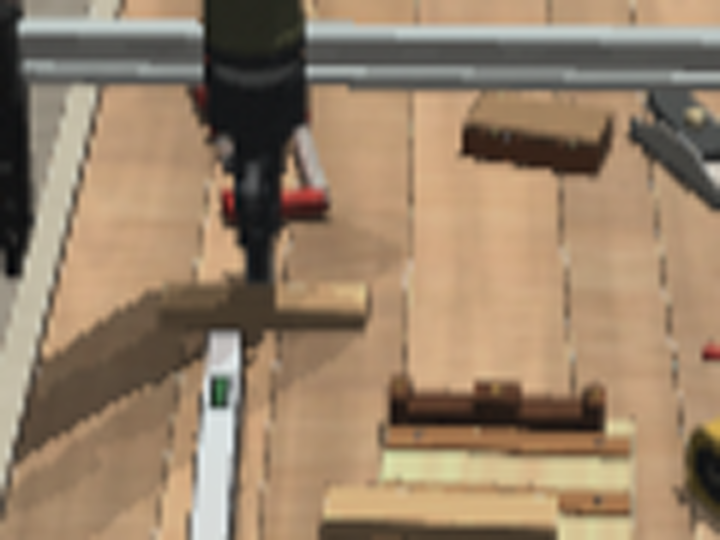

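View pics/t9.png

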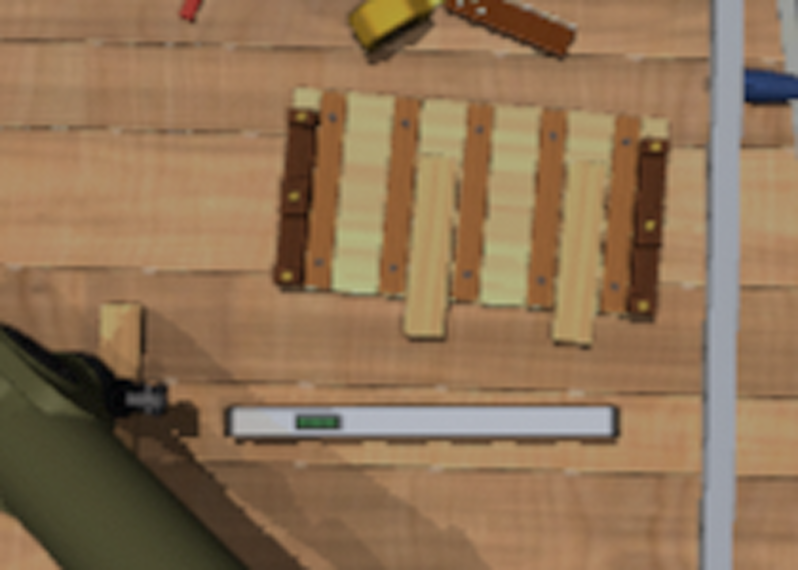

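Request:
{"method": "send_rows", "body": {
  "moves": [
    [[0, 0.002, 0.04], [0, 0, 0], 0.7],
    [[0, 0.002, 0.08], [0, 0, 0], 0.7],
    [[0, 0.002, 0.104], [0, 0, 0], 0.7],
    [[0, 0.002, 0.104], [0, 0, 0], 0.7],
    [[0, 0.002, 0.104], [0, 0, 0], 0],
    [[0, 0.002, 0.104], [0, 0, 0], 0],
    [[0, 0.002, 0.104], [0, 0, 0], 0],
    [[0, 0.002, 0.104], [0, 0, 0], 0]
  ]
}}

```text
clock: 17.62
tcp_pos: [440.6, 337.6, 3.9]
tool_rot: [-3.141, 0.028, -0.002]
ft_force: [-0.0, 0.0, 3.4]
opening: 35.0
```

Request:
{"method": "send_rows", "body": {
  "moves": [
    [[0, 0, 0], [0, 0, 0], 0],
    [[0, 0, -0.05], [0, 0, 0], 0],
    [[0, 0, -0.2], [0, 0, 0], 0],
    [[0, 0, -0.4], [0, 0, 0], 0],
    [[0, 0, -0.4], [0, 0, 0], 0],
    [[0, 0, -0.4], [0, 0, 0], 0]
  ]
}}

```text
clock: 18.38
tcp_pos: [440.6, 337.4, 164.7]
tool_rot: [-3.141, 0.028, -0.004]
ft_force: [-0.2, -0.9, -0.9]
opening: 34.6
```

```bash
python3 p.py 585,128.4,165,-3 585,128.4,60,-3
```

```text
t 18.38 tcp [440.6 337.4 164.7] yaw -1.03 tilt 0.15 F [-0.2 -0.9 -0.9] open 34.6 j [-0.02  0.24 -0.78  1.76  0.18  1.22 -2.43]
(585.0, 128.4, 165.0, -3.0) -> [0.37, 0.516, -0.0] [-0.0, -0.002, 0.022] rows from now 4.1 
(585.0, 128.4, 60.0, -3.0) -> [0.37, 0.516, 0.262] [-0.0, -0.002, 0.022] rows from now 4.4
```

Request:
{"method": "send_rows", "body": {
  "moves": [
    [[0.37, 0.516, 0], [0, 0, 0.022], 0],
    [[0.37, 0.516, 0], [0, 0, 0.022], 0],
    [[0.37, 0.516, 0], [0, 0, 0.022], 0],
    [[0.37, 0.516, 0], [0, 0, 0.022], 0],
    [[0.37, 0.516, 0], [0, 0, 0.022], 0],
    [[0.37, 0.516, 0.15], [0, 0, 0.022], 0],
    [[0.37, 0.516, 0.262], [0, 0, 0.022], 0],
    [[0.37, 0.516, 0.262], [0, 0, 0.022], 0]
  ]
}}

```text
clock: 19.38
tcp_pos: [579.2, 127.8, 53.0]
tool_rot: [3.139, -0.08, -0.019]
ft_force: [0.2, -0.0, 0.1]
opening: 34.7
```

Request:
{"method": "send_rows", "body": {
  "moves": [
    [[0, 0, 0], [0, 0, 0], 0],
    [[0, 0, 0], [0, 0, 0], 0],
    [[0, 0, 0], [0, 0, 0], 0]
  ]
}}

```text
clock: 19.75
tcp_pos: [585.6, 128.5, 60.2]
tool_rot: [-3.14, 0.082, -0.005]
ft_force: [0.4, 0.7, -1.5]
opening: 34.9
```

```bash
python3 p.py 585,128.4,17,-3
```

```text
t 19.75 tcp [585.6 128.5  60.2] yaw -2.99 tilt 0.17 F [ 0.4  0.7 -1.5] open 34.9 j [ 0.23  0.42 -0.6   1.75  0.27  1.05 -2.08]
(585.0, 128.4, 17.0, -3.0) -> [-0.002, 0.0, 0.108] [-0.0, -0.002, 0.0] rows from now 0.7
```

Request:
{"method": "send_rows", "body": {
  "moves": [
    [[-0.002, 0, 0.04], [0, 0, 0], 0],
    [[-0.002, 0, 0.08], [0, 0, 0], 0],
    [[-0.002, 0, 0.1], [0, 0, 0], 0],
    [[-0.002, 0, 0.107], [0, 0, 0], 0],
    [[-0.002, 0, 0.107], [0, 0, 0], 0],
    [[-0.002, 0, 0.107], [0, 0, 0], 0]
  ]
}}

```text
clock: 20.5
tcp_pos: [582.5, 127.9, 16.3]
tool_rot: [3.139, -0.082, -0.004]
ft_force: [-5.7, -2.6, 10.4]
opening: 34.6
```

Request:
{"method": "send_rows", "body": {
  "moves": [
    [[0, 0, 0.001], [0, 0, 0], 0.55],
    [[0, 0, 0.001], [0, 0, 0], 0.55],
    [[0, 0, 0.001], [0, 0, 0], 0.55],
    [[0, 0, -0.1], [0, 0, 0], 0.55],
    [[0, 0, -0.2], [0, 0, 0], 0.55],
    [[0, 0, -0.35], [0, 0, 0], 0.55],
    [[0, 0, -0.35], [0, 0, 0], 0.55]
  ]
}}

```text
clock: 21.38
tcp_pos: [587.1, 129.6, 161.2]
tool_rot: [-3.139, 0.082, -0.016]
ft_force: [-0.4, 0.3, 0.1]
opening: 47.0
```

```bash
python3 p.py 430,150,157,30 427,62,157,91.5
```

```text
t 21.38 tcp [587.1 129.6 161.2] yaw -2.99 tilt 0.58 F [-0.4  0.3  0.1] open 47.0 j [ 0.26  0.31 -0.63  1.66  0.2   1.22 -2.03]
(430.0, 150.0, 157.0, 30.0) -> [-0.395, -0.03, 0.007] [0.001, -0.007, -0.367] rows from now 3.1 
(427.0, 62.0, 157.0, 91.5) -> [-0.391, 0.19, 0.006] [0.004, -0.006, -1.05] rows from now 8.8
```

Request:
{"method": "send_rows", "body": {
  "moves": [
    [[-0.36, 0.1, 0], [0, 0, -0.6], 0.7],
    [[-0.36, 0.1, 0], [0, 0, -0.6], 0.7],
    [[-0.36, 0.1, 0], [0, 0, -0.6], 0.7],
    [[-0.36, 0.1, 0], [0, 0, -0.6], 0.7],
    [[-0.36, 0.1, 0], [0, 0, -0.6], 0.7],
    [[-0.36, 0.1, 0], [0, 0, -0.6], 0.7],
    [[-0.36, 0.1, 0], [0, 0, -0.6], 0.7]
  ]
}}

```text
clock: 22.25
tcp_pos: [437.6, 95.8, 155.2]
tool_rot: [-2.837, -1.348, 0.001]
ft_force: [0.7, -0.1, -0.2]
opening: 59.9
```

```bash
python3 - <<'E'
from h import *
o=grab(10);im,d=o["top"];H=sm(d);crop(im,190,400,140,290,3.8,"pics/t10.png")
from j import l
for n,b in dict(s1=(325,358),s2=(295,316),s3=(273,296)).items():
    q=pca(roi((H>24)&(H<38),(*b,160,240)),32,pr=n)
    for c in q: print(l(*c[:2]))
pca(roi(H>35,ROI["level"]),58,pr="lev")
E
python3 p.py 426,64.5,157,91.5 426,64.5,90,91.5
```

```text
s1 c [577.1 -68.7] ang -3.43 LxW [159.8  35.8] px 336 349 182 229
(np.float64(-27.748487363512734), np.float64(-98.28823389758247))
s2 c [579.8  62.5] ang -2.77 LxW [158.6  36.2] px 297 310 180 228
(np.float64(-31.923436076085224), np.float64(32.87826315588157))
s3 c [583.8 128. ] ang -3.06 LxW [160.   36.5] px 277 291 179 226
(np.float64(-31.41387919527031), np.float64(98.46013332141641))
lev c [422.9 104.6] ang -87.8 LxW [270.4  92.8] px 249 353 235 267
t 22.35 tcp [437.7  95.9 155.4] yaw 50.91 tilt 0.03 F [-0.6  0.1  0.5] open 59.9 j [ 0.44 -0.04 -0.7   2.   -0.03  1.17 -0.92]
(426.0, 64.5, 157.0, 91.5) -> [-0.079, 0.027, -0.004] [-0.0, 0.0, -0.451] rows from now 3.8 
(426.0, 64.5, 90.0, 91.5) -> [-0.079, 0.027, 0.163] [-0.0, 0.0, -0.451] rows from now 3.8
```

View pics/t10.png

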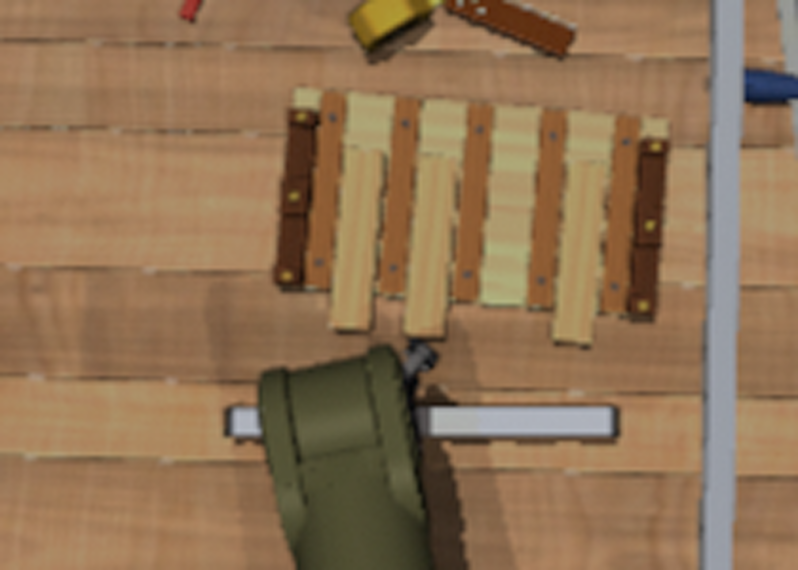

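Request:
{"method": "send_rows", "body": {
  "moves": [
    [[-0.079, 0.027, 0], [0, 0, -0.451], 0.7],
    [[-0.079, 0.027, 0], [0, 0, -0.451], 0.7],
    [[-0.079, 0.027, 0], [0, 0, -0.451], 0.7],
    [[-0.079, 0.027, 0], [0, 0, -0.451], 0.7],
    [[-0.079, 0.027, 0.1], [0, 0, -0.451], 0.7],
    [[-0.079, 0.027, 0.163], [0, 0, -0.451], 0.7],
    [[-0.079, 0.027, 0.163], [0, 0, -0.451], 0.7],
    [[-0.079, 0.027, 0.163], [0, 0, -0.451], 0.7]
  ]
}}

```text
clock: 23.35
tcp_pos: [427.0, 64.6, 91.4]
tool_rot: [2.19, 2.251, 0.002]
ft_force: [0.7, -0.0, -0.6]
opening: 60.2
```

```bash
python3 p.py 426,64.5,38,91.5;  python3 - <<'E'
from h import *
o=grab(11);crop(o["side"][0],220,340,160,250,6,"pics/s11.png")
E
```

```text
t 23.35 tcp [427.   64.6  91.4] yaw 91.57 tilt 0.07 F [ 0.7 -0.  -0.6] open 60.2 j [ 0.44  0.   -0.64  2.11  0.    1.02 -0.18]
(426.0, 64.5, 38.0, 91.5) -> [-0.0, -0.003, 0.133] [0.001, -0.0, 0.001] rows from now 0.9
```

View pics/s11.png

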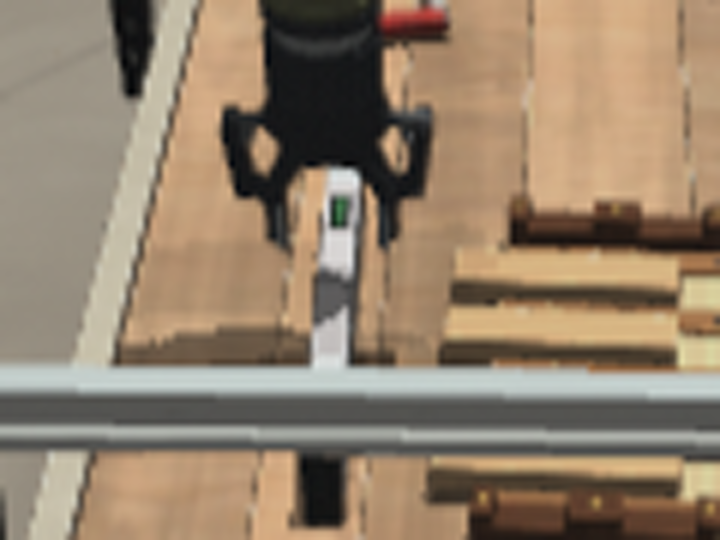

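Request:
{"method": "send_rows", "body": {
  "moves": [
    [[0, -0.003, 0.06], [0, 0, 0], 0.7],
    [[0, -0.003, 0.1], [0, 0, 0], 0.7],
    [[0, -0.003, 0.132], [0, 0, 0], 0.7],
    [[0, -0.003, 0.132], [0, 0, 0], 0.7],
    [[0, -0.003, 0.132], [0, 0, 0], 0],
    [[0, -0.003, 0.132], [0, 0, 0], 0],
    [[0, -0.003, 0.132], [0, 0, 0], 0],
    [[0, -0.003, 0.132], [0, 0, 0], 0]
  ],
  "force": 100
}}

```text
clock: 24.45
tcp_pos: [425.6, 64.5, 38.6]
tool_rot: [2.19, 2.251, 0.001]
ft_force: [-2.5, -0.5, 4.2]
opening: 22.2
```

Request:
{"method": "send_rows", "body": {
  "moves": [
    [[0, 0, 0], [0, 0, 0], 0],
    [[0, 0, 0], [0, 0, 0], 0]
  ]
}}

```text
clock: 24.7
tcp_pos: [425.6, 64.5, 38.6]
tool_rot: [2.19, 2.251, 0.001]
ft_force: [-2.2, 0.1, 6.0]
opening: 21.7
```

```bash
python3 p.py 426,64.5,41,91.5
```

```text
t 24.7 tcp [425.6  64.5  38.6] yaw 91.6 tilt 0.06 F [-2.2  0.1  6. ] open 21.7 j [ 0.42  0.09 -0.65  2.16  0.07  0.91 -0.24]
(426.0, 64.5, 41.0, 91.5) -> [0.0, 0.001, -0.006] [0.001, 0.0, 0.001] rows from now 0.0
```

```bash
python3 -c "
from j import *
print(w(-139,0),w(-102,0),w(-92,0))"; python3 p.py 426,64.5,41,91.5 471,35.3,41,87
```

```text
[471.19049467  35.27469792] [508.13978746  33.33826754] [518.1260828   32.81490797]
t 24.7 tcp [425.6  64.5  38.6] yaw 91.6 tilt 0.06 F [-2.2  0.1  6. ] open 21.7 j [ 0.42  0.09 -0.65  2.16  0.07  0.91 -0.24]
(426.0, 64.5, 41.0, 91.5) -> [0.0, 0.001, -0.006] [0.001, 0.0, 0.001] rows from now 0.0 
(471.0, 35.3, 41.0, 87.0) -> [-0.076, 0.111, -0.006] [0.001, 0.0, 0.051] rows from now 0.9
```

Request:
{"method": "send_rows", "body": {
  "moves": [
    [[0, 0, -0.008], [0, 0, 0], 0],
    [[0, 0, -0.008], [0, 0, 0], 0],
    [[-0.02, 0.03, -0.008], [0, 0, 0.015], 0],
    [[-0.05, 0.06, -0.008], [0, 0, 0.03], 0],
    [[-0.07, 0.095, -0.008], [0, 0, 0.051], 0],
    [[-0.076, 0.111, -0.008], [0, 0, 0.051], 0],
    [[-0.076, 0.111, -0.008], [0, 0, 0.051], 0],
    [[-0.076, 0.111, -0.008], [0, 0, 0.051], 0]
  ]
}}

```text
clock: 25.7
tcp_pos: [469.7, 35.7, 40.6]
tool_rot: [-2.277, -2.163, 0.001]
ft_force: [-0.2, 0.9, -5.7]
opening: 21.9
```

```bash
python3 p.py 471,35.3,41,87;  python3 - <<'E'
from h import *
o=grab(12);im,d=o["top"];H=sm(d);crop(im,230,390,140,290,4,"pics/t12.png");crop(o["side"][0],220,360,150,250,5.5,"pics/s12.png")
E
```

```text
t 25.7 tcp [469.7  35.7  40.6] yaw 87.05 tilt 0.06 F [-0.2  0.9 -5.7] open 21.9 j [ 0.44  0.18 -0.6   2.07  0.13  0.93 -0.29]
(471.0, 35.3, 41.0, 87.0) -> [-0.001, 0.003, -0.001] [-0.001, -0.0, 0.001] rows from now 0.0
```

View pics/t12.png

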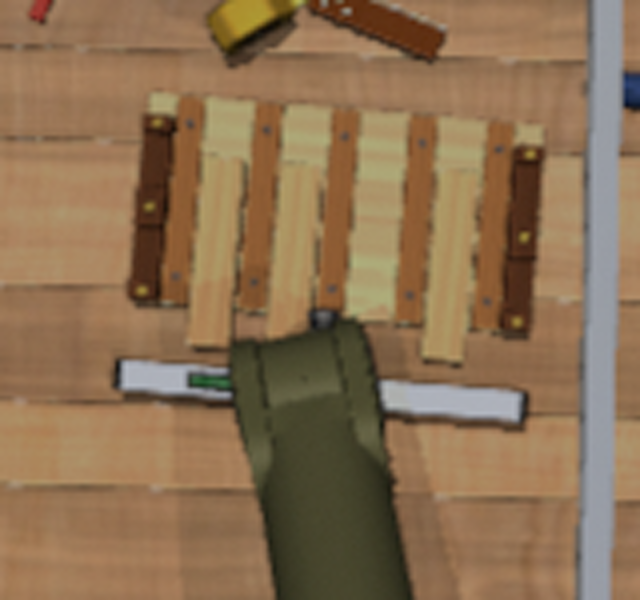

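View pics/s12.png

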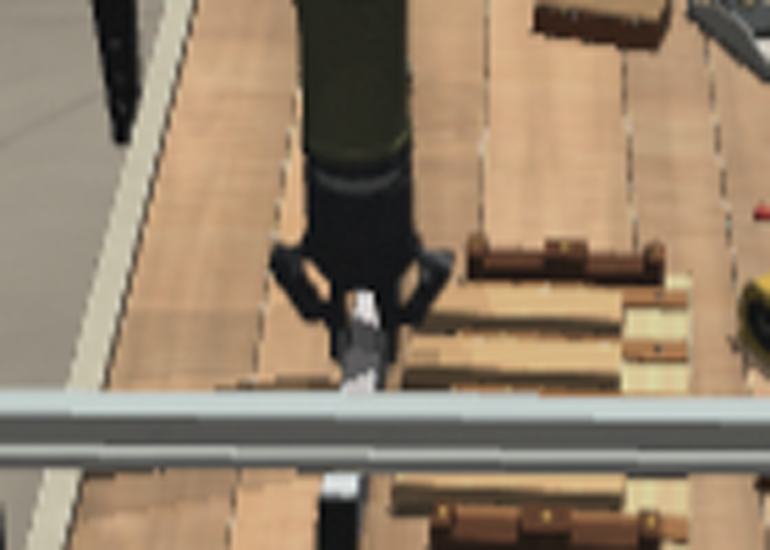

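Request:
{"method": "send_rows", "body": {
  "moves": [
    [[0, 0.015, 0], [0, 0, 0], 0],
    [[0, 0.03, 0], [0, 0, 0], 0],
    [[0, 0.045, 0], [0, 0, 0], 0],
    [[0, 0.06, 0], [0, 0, 0], 0],
    [[0, 0.075, 0], [0, 0, 0], 0],
    [[0, 0.09, 0], [0, 0, 0], 0],
    [[0, 0.105, 0], [0, 0, 0], 0],
    [[0, 0.11, 0], [0, 0, 0], 0]
  ]
}}

```text
clock: 26.8
tcp_pos: [514.7, 32.9, 40.9]
tool_rot: [-2.279, -2.162, -0.0]
ft_force: [-2.2, 0.9, -3.2]
opening: 21.6
```

Request:
{"method": "send_rows", "body": {
  "moves": [
    [[0, 0, 0], [0, 0, 0], 0],
    [[0, 0, 0], [0, 0, 0], 0]
  ]
}}

```text
clock: 27.05
tcp_pos: [514.5, 33.0, 41.1]
tool_rot: [2.278, 2.162, 0.001]
ft_force: [-0.9, 0.1, -4.8]
opening: 22.0
```

```bash
python3 p.py
python3 - <<'E'
from h import *
from j import l
s=r.sense();print(l(*s["tcp_pos"][:2]),s["torque"])
o=grab(13);im,d=o["top"];H=sm(d);crop(im,230,390,140,290,4,"pics/t13.png")
for n,b in dict(s1=(325,358),s2=(295,316),s3=(273,296)).items():
    for c in pca(roi((H>24)&(H<38),(*b,160,240)),32,pr=n): print(l(*c[:2]))
E
```

```text
t 27.05 tcp [514.5  33.   41.1] yaw 87.01 tilt 0.05 F [-0.9  0.1 -4.8] open 22.0 j [ 0.41  0.27 -0.58  1.97  0.18  0.95 -0.31]
(np.float64(-95.58927211021677), np.float64(-0.04127002854789627)) [-0.01816397  0.00998825 -0.00834255]
s1 c [601.6 -69.6] ang -3.04 LxW [158.   36.3] px 336 350 175 222
(np.float64(-3.313050663899943), np.float64(-97.95716869863985))
s2 c [630.2  60.1] ang -3.93 LxW [118.   36.4] px 298 311 172 207
(np.float64(18.495074073910903), np.float64(33.147506421875846))
s3 c [612.  126.5] ang -2.97 LxW [158.1  36.4] px 277 291 170 217
(np.float64(-3.1954554605018735), np.float64(98.47139127704112))
```

View pics/t13.png

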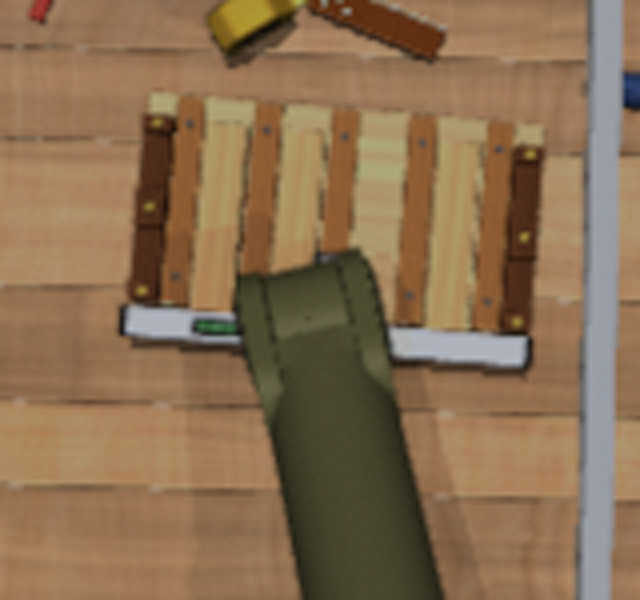

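Request:
{"method": "send_rows", "body": {
  "moves": [
    [[0, 0.002, 0], [0, 0, 0], 0],
    [[0, 0.004, 0], [0, 0, 0], 0],
    [[0, 0.006, 0], [0, 0, 0], 0],
    [[0, 0.006, 0], [0, 0, 0], 0]
  ]
}}

```text
clock: 27.65
tcp_pos: [516.6, 32.8, 40.8]
tool_rot: [-2.279, -2.163, 0.0]
ft_force: [-1.2, -0.8, -4.8]
opening: 21.9
```

Request:
{"method": "send_rows", "body": {
  "moves": [
    [[0, 0.002, 0], [0, 0, 0], 0],
    [[0, 0.002, 0], [0, 0, 0], 0],
    [[0, 0.002, 0], [0, 0, 0], 0]
  ]
}}

```text
clock: 28.02
tcp_pos: [517.6, 32.8, 40.9]
tool_rot: [2.278, 2.163, 0.0]
ft_force: [-0.9, 0.0, -4.6]
opening: 22.0
```

Request:
{"method": "send_rows", "body": {
  "moves": [
    [[0, 0.002, 0], [0, 0, 0], 0],
    [[0, 0.002, 0], [0, 0, 0], 0],
    [[0, 0.002, 0], [0, 0, 0], 0]
  ]
}}

```text
clock: 28.4
tcp_pos: [518.2, 32.8, 40.9]
tool_rot: [-2.279, -2.162, 0.0]
ft_force: [-2.0, -0.2, -3.1]
opening: 22.3
```

Request:
{"method": "send_rows", "body": {
  "moves": [
    [[0, 0.002, 0], [0, 0, 0], 0],
    [[0, 0.002, 0], [0, 0, 0], 0],
    [[0, 0.002, 0], [0, 0, 0], 0]
  ]
}}

```text
clock: 28.78
tcp_pos: [518.6, 32.8, 40.7]
tool_rot: [-2.278, -2.162, 0.001]
ft_force: [-2.8, 0.4, -3.7]
opening: 21.8
```

Request:
{"method": "send_rows", "body": {
  "moves": [
    [[0, 0.002, 0], [0, 0, 0], 0],
    [[0, 0.002, 0], [0, 0, 0], 0],
    [[0, 0.002, 0], [0, 0, 0], 0]
  ]
}}

```text
clock: 29.15
tcp_pos: [518.8, 32.8, 40.6]
tool_rot: [-2.278, -2.161, 0.003]
ft_force: [-4.8, 0.7, -1.8]
opening: 21.7
```

```bash
python3 p.py; python3 -c "
from bench import r;print(r.sense()['torque'])"
```

```text
t 29.15 tcp [518.8  32.8  40.6] yaw 87.0 tilt 0.13 F [-4.8  0.7 -1.8] open 21.7 j [ 0.41  0.28 -0.58  1.96  0.19  0.96 -0.32]
[ 0.1128927   1.26645863 -0.22978897]
```

Request:
{"method": "send_rows", "body": {
  "moves": [
    [[0, 0.004, 0], [0, 0, 0], 0],
    [[0, 0.004, 0], [0, 0, 0], 0],
    [[0, 0.004, 0], [0, 0, 0], 0]
  ]
}}

```text
clock: 29.52
tcp_pos: [518.9, 32.7, 40.2]
tool_rot: [-2.276, -2.16, 0.007]
ft_force: [-8.8, 1.6, -0.4]
opening: 21.8
```

Request:
{"method": "send_rows", "body": {
  "moves": [
    [[0, 0.004, 0], [0, 0, 0], 0],
    [[0, 0.004, 0], [0, 0, 0], 0],
    [[0, 0.004, 0], [0, 0, 0], 0]
  ]
}}

```text
clock: 29.9
tcp_pos: [519.1, 32.7, 39.9]
tool_rot: [-2.275, -2.159, 0.01]
ft_force: [-10.8, -0.1, 1.3]
opening: 21.7
```

```bash
python3 p.py
python3 - <<'E'
from h import *
from j import l
print(r.sense()['torque'])
o=grab(14);im,d=o["top"];H=sm(d);crop(im,240,380,190,260,5.7,"pics/t14.png")
for n,b in dict(s1=(325,358),s2=(295,316),s3=(273,296)).items():
    for c in pca(roi((H>24)&(H<38),(*b,160,240)),32,pr=n): print(l(*c[:2]))
E
```

```text
t 29.9 tcp [519.1  32.7  39.9] yaw 87.0 tilt 0.5 F [-10.8  -0.1   1.3] open 21.7 j [ 0.41  0.29 -0.58  1.95  0.19  0.96 -0.32]
[ 0.22069721  2.68350139 -0.28640117]
s1 c [605.5 -69.9] ang -3.35 LxW [158.9  36.3] px 335 350 174 221
(np.float64(0.675386492867973), np.float64(-97.94975721759175))
s2 c [637.3  59.3] ang -3.87 LxW [109.2  36.1] px 299 311 171 203
(np.float64(25.620102884617825), np.float64(32.71659826916844))
s3 c [616.3 126.2] ang -3.3 LxW [158.4  37. ] px 277 292 169 216
(np.float64(1.116431456149913), np.float64(98.37071478240644))
```

View pics/t14.png

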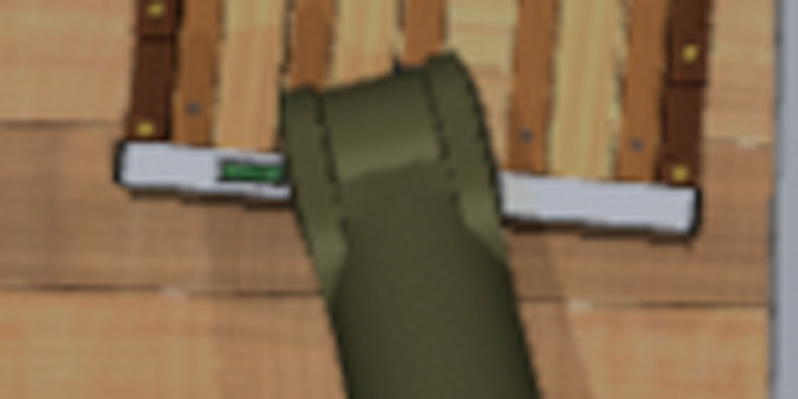

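Request:
{"method": "send_rows", "body": {
  "moves": [
    [[0, -0.02, 0], [0, 0, 0], 0],
    [[0, -0.05, 0], [0, 0, 0], 0],
    [[0, -0.1, 0], [0, 0, 0], 0],
    [[0, -0.15, 0], [0, 0, 0], 0],
    [[0, -0.19, 0], [0, 0, 0], 0],
    [[0, -0.19, 0], [0, 0, 0], 0],
    [[0, -0.19, 0], [0, 0, 0], 0],
    [[0, -0.19, 0], [0, 0, 0], 0]
  ]
}}

```text
clock: 31.0
tcp_pos: [448.1, 36.5, 41.1]
tool_rot: [2.278, 2.162, 0.002]
ft_force: [0.1, -0.3, -4.7]
opening: 21.5
```

```bash
python3 p.py 446,38,40.5,87
python3 - <<'E'
from h import *
from j import l
o=grab(15);im,d=o["top"];H=sm(d);crop(im,240,380,150,260,5,"pics/t15.png");crop(o["side"][0],240,360,150,250,6,"pics/s15.png")
for n,b in dict(s1=(325,358),s2=(295,316),s3=(273,296)).items():
    for c in pca(roi((H>24)&(H<38),(*b,160,240)),32,pr=n): print(l(*c[:2]))
E
```

```text
t 31.0 tcp [448.1  36.5  41.1] yaw 87.0 tilt 0.06 F [ 0.1 -0.3 -4.7] open 21.5 j [ 0.45  0.13 -0.61  2.12  0.09  0.92 -0.27]
(446.0, 38.0, 40.5, 87.0) -> [0.003, -0.005, 0.002] [0.001, -0.0, 0.0] rows from now 0.0 
s1 c [605.6 -69.9] ang -3.17 LxW [159.3  36. ] px 336 350 174 221
(np.float64(0.6956695184628201), np.float64(-97.98747011616167))
s2 c [612.4  60.5] ang -3.25 LxW [159.1  36.1] px 297 311 171 218
(np.float64(0.6828717751305202), np.float64(32.62937725977378))
s3 c [616. 126.] ang -3.0 LxW [159.6  36.3] px 278 292 169 216
(np.float64(0.8711854972923886), np.float64(98.17073367499432))
```

View pics/t15.png

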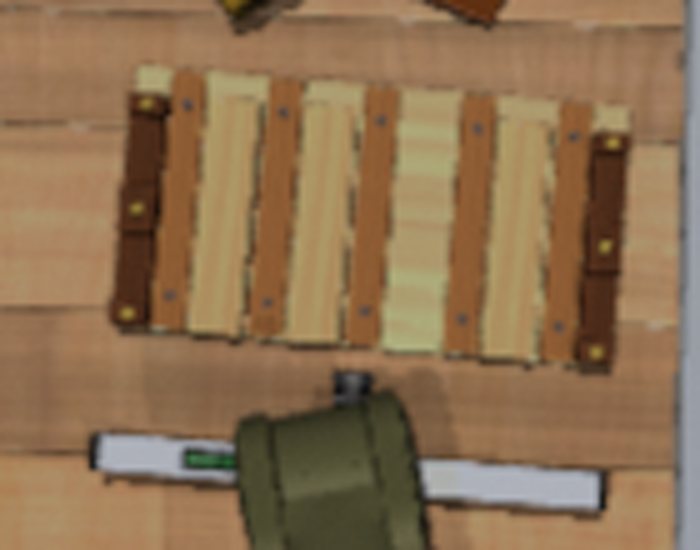

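View pics/s15.png

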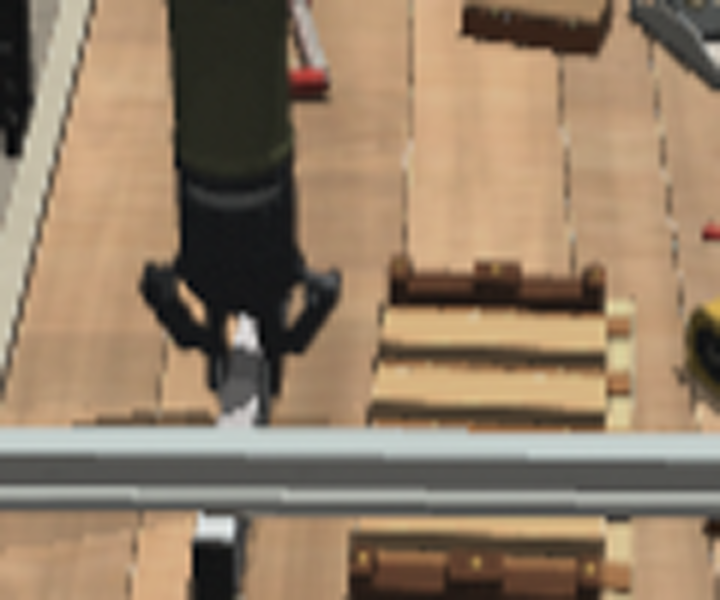

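Request:
{"method": "send_rows", "body": {
  "moves": [
    [[0, -0.01, 0.003], [0, 0, 0], 0],
    [[0, -0.01, 0.006], [0, 0, 0], 0],
    [[0, -0.01, 0.006], [0, 0, 0], 0],
    [[0, -0.01, 0.006], [0, 0, 0], 0]
  ]
}}

```text
clock: 31.6
tcp_pos: [442.8, 36.8, 38.6]
tool_rot: [-2.278, -2.163, 0.001]
ft_force: [-4.2, -0.1, 2.5]
opening: 21.8
```

Request:
{"method": "send_rows", "body": {
  "moves": [
    [[0, 0, 0], [0, 0, 0], 0.6],
    [[0, 0, 0], [0, 0, 0], 0.6],
    [[0, 0, 0], [0, 0, 0], 0.6],
    [[0, 0, -0.1], [0, 0, 0], 0.6],
    [[0, 0, -0.25], [0, 0, 0], 0.6],
    [[0, 0, -0.4], [0, 0, 0], 0.6],
    [[0, 0, -0.6], [0, 0, 0], 0.7],
    [[0, 0, -0.6], [0, 0, 0], 0.7]
  ]
}}

```text
clock: 32.6
tcp_pos: [445.2, 37.0, 282.9]
tool_rot: [2.274, 2.158, 0.008]
ft_force: [-0.1, 1.4, 0.0]
opening: 59.9
```

```bash
python3 p.py 480,-150,285,45 500,-380,285,2
python3 - <<'E'
from h import *
from j import l
o=grab(16);im,d=o["top"];crop(im,240,480,130,310,3,"pics/t16.png")
E
```

```text
t 32.6 tcp [445.2  37.  282.9] yaw 87.01 tilt 0.45 F [-0.1  1.4  0. ] open 59.9 j [ 0.51 -0.14 -0.59  1.83 -0.08  1.43 -0.11]
(480.0, -150.0, 285.0, 45.0) -> [-0.462, 0.111, -0.004] [0.005, -0.001, 0.467] rows from now 3.9 
(500.0, -380.0, 285.0, 2.0) -> [-1.034, 0.191, -0.003] [0.004, -0.003, 0.945] rows from now 7.9 TOO FAR
```

View pics/t16.png

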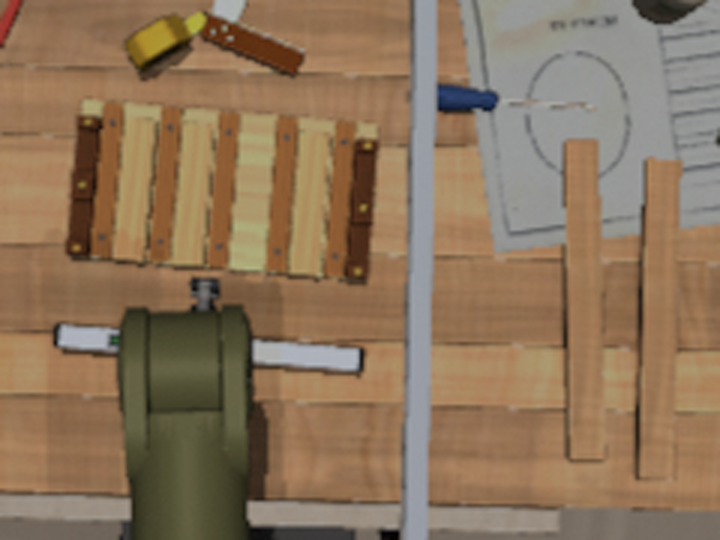

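Run:
```python
from h import *
for t in ("0","16"):
    D=np.load(f"/tmp/top{t}.npz");im=D["im"];H=sm(D["d"])
    hsv=cv2.cvtColor(im,cv2.COLOR_RGB2HSV).astype(int)
    for u in(433,437,458,461):
        c=hsv[:,u];h=H[:,u]
        print(t,u,"top",[(v,*c[v],int(h[v])) for v in range(173,187)])
        print("   bot",[(v,*c[v],int(h[v])) for v in range(279,296)])
```

```text
0 433 top [(173, np.int64(50), np.int64(5), np.int64(151), 9), (174, np.int64(40), np.int64(5), np.int64(151), 9), (175, np.int64(45), np.int64(7), np.int64(151), 12), (176, np.int64(14), np.int64(62), np.int64(144), 15), (177, np.int64(14), np.int64(119), np.int64(154), 18), (178, np.int64(14), np.int64(120), np.int64(160), 18), (179, np.int64(14), np.int64(120), np.int64(160), 17), (180, np.int64(14), np.int64(119), np.int64(159), 16), (181, np.int64(14), np.int64(119), np.int64(159), 19), (182, np.int64(14), np.int64(120), np.int64(160), 20), (183, np.int64(14), np.int64(119), np.int64(158), 19), (184, np.int64(14), np.int64(120), np.int64(159), 17), (185, np.int64(14), np.int64(118), np.int64(160), 16), (186, np.int64(14), np.int64(116), np.int64(158), 17)]
   bot [(279, np.int64(14), np.int64(113), np.int64(160), 21), (280, np.int64(15), np.int64(112), np.int64(162), 19), (281, np.int64(15), np.int64(113), np.int64(158), 17), (282, np.int64(15), np.int64(114), np.int64(156), 15), (283, np.int64(14), np.int64(117), np.int64(111), 6), (284, np.int64(15), np.int64(114), np.int64(14
[... 11780 characters left out ...]
64(14), np.int64(116), np.int64(161), 21), (284, np.int64(14), np.int64(113), np.int64(162), 21), (285, np.int64(15), np.int64(115), np.int64(162), 19), (286, np.int64(15), np.int64(114), np.int64(166), 20), (287, np.int64(14), np.int64(114), np.int64(166), 20), (288, np.int64(14), np.int64(119), np.int64(163), 16), (289, np.int64(14), np.int64(113), np.int64(153), 11), (290, np.int64(15), np.int64(104), np.int64(164), 1), (291, np.int64(15), np.int64(101), np.int64(171), 1), (292, np.int64(15), np.int64(104), np.int64(171), -1), (293, np.int64(15), np.int64(108), np.int64(170), -1), (294, np.int64(14), np.int64(112), np.int64(162), -2), (295, np.int64(14), np.int64(113), np.int64(154), -2)]
```

```bash
python3 - <<'E'
from h import *
D=np.load("/tmp/top16.npz");im=D["im"];H=sm(D["d"])
print(np.round(px2w("top",[435,435,460,460],[175.9,282.6,182.7,289.4],18),1).tolist())
sat=cv2.cvtColor(im,cv2.COLOR_RGB2HSV)[...,1]>75
for k in("r1","r2"):
    m=roi(sat&(H>9),ROI[k]);
    m[:,:]=cv2.morphologyEx(m.astype(np.uint8),cv2.MORPH_OPEN,np.ones((3,3)))
    for c in pca(m,18,pr=k): pass
E
python3 p.py 480,-150,285,45 501,-381,285,2
```

```text
[[687.7, -380.8, 18.0], [328.8, -385.0, 18.0], [666.8, -465.8, 18.0], [308.5, -468.9, 18.0]]
r1 c [ 501.8 -380.9] ang 2.03 LxW [353.2  40.7] px 428 441 177 282
r2 c [ 483.3 -465.6] ang -0.63 LxW [352.5  41.6] px 452 466 183 289
t 32.7 tcp [444.4  36.8 280.3] yaw 87.0 tilt 0.25 F [ 0.1  0.1 -1.1] open 59.7 j [ 0.51 -0.14 -0.59  1.83 -0.08  1.42 -0.11]
(480.0, -150.0, 285.0, 45.0) -> [-0.462, 0.113, -0.011] [0.003, -0.001, 0.467] rows from now 3.9 
(501.0, -381.0, 285.0, 2.0) -> [-1.036, 0.196, -0.01] [0.002, -0.002, 0.944] rows from now 7.9 TOO FAR
```

Request:
{"method": "send_rows", "body": {
  "moves": [
    [[-0.46, 0.11, -0.011], [0, 0, 0.467], 0.7],
    [[-0.46, 0.11, -0.011], [0, 0, 0.467], 0.7],
    [[-0.46, 0.11, -0.011], [0, 0, 0.467], 0.7],
    [[-0.98, 0.2, -0.011], [0, 0, 0.944], 0.7],
    [[-0.98, 0.2, -0.011], [0, 0, 0.944], 0.7],
    [[-0.98, 0.2, -0.011], [0, 0, 0.944], 0.7],
    [[-0.98, 0.2, -0.011], [0, 0, 0.944], 0.7],
    [[-0.98, 0.2, -0.011], [0, 0, 0.944], 0.7]
  ]
}}

```text
clock: 33.7
tcp_pos: [500.8, -361.4, 278.4]
tool_rot: [-3.138, -0.04, 0.008]
ft_force: [-0.5, 0.4, -0.3]
opening: 59.9
```

Request:
{"method": "send_rows", "body": {
  "moves": [
    [[0, 0, 0], [0, 0, 0], 0.75],
    [[0, 0, 0], [0, 0, 0], 0.75],
    [[0, 0, 0], [0, 0, 0], 0.75]
  ]
}}

```text
clock: 34.08
tcp_pos: [502.6, -358.3, 282.5]
tool_rot: [-3.141, -0.06, 0.001]
ft_force: [-0.7, 0.9, 0.0]
opening: 63.8
```

```bash
python3 p.py 508,-381,285,2 508,-381,45,2
```

```text
t 34.08 tcp [ 502.6 -358.3  282.5] yaw 2.19 tilt 0.03 F [-0.7  0.9  0. ] open 63.8 j [ 0.77  0.24 -0.24  1.45  0.06  1.45 -1.  ]
(508.0, -381.0, 285.0, 2.0) -> [0.011, 0.057, -0.006] [-0.0, 0.0, 0.002] rows from now 0.4 
(508.0, -381.0, 45.0, 2.0) -> [0.012, 0.057, 0.594] [-0.0, 0.0, 0.002] rows from now 3.8
```

Request:
{"method": "send_rows", "body": {
  "moves": [
    [[0.012, 0.057, 0.1], [0, 0, 0.002], 0.75],
    [[0.012, 0.057, 0.25], [0, 0, 0.002], 0.75],
    [[0.012, 0.057, 0.4], [0, 0, 0.002], 0.75],
    [[0.012, 0.057, 0.55], [0, 0, 0.002], 0.75],
    [[0.012, 0.057, 0.58], [0, 0, 0.002], 0.75],
    [[0.012, 0.057, 0.58], [0, 0, 0.002], 0.75],
    [[0.012, 0.057, 0.58], [0, 0, 0.002], 0.75],
    [[0.012, 0.057, 0.58], [0, 0, 0.002], 0.75]
  ]
}}

```text
clock: 35.08
tcp_pos: [509.7, -382.7, 53.7]
tool_rot: [3.138, 0.051, 0.005]
ft_force: [-0.0, 1.5, 0.3]
opening: 64.1
```

```bash
python3 p.py 508,-381,5,2
python3 - <<'E'
from h import *
o=grab(17);crop(o["side"][0],220,360,230,345,5.5,"pics/s17.png")
E
```

```text
t 35.08 tcp [ 509.7 -382.7   53.7] yaw 1.87 tilt 0.26 F [-0.   1.5  0.3] open 64.1 j [ 0.78  0.44 -0.22  1.67  0.11  1.04 -1.01]
(508.0, -381.0, 5.0, 2.0) -> [-0.004, -0.005, 0.122] [0.002, -0.002, -0.001] rows from now 0.8
```

View pics/s17.png

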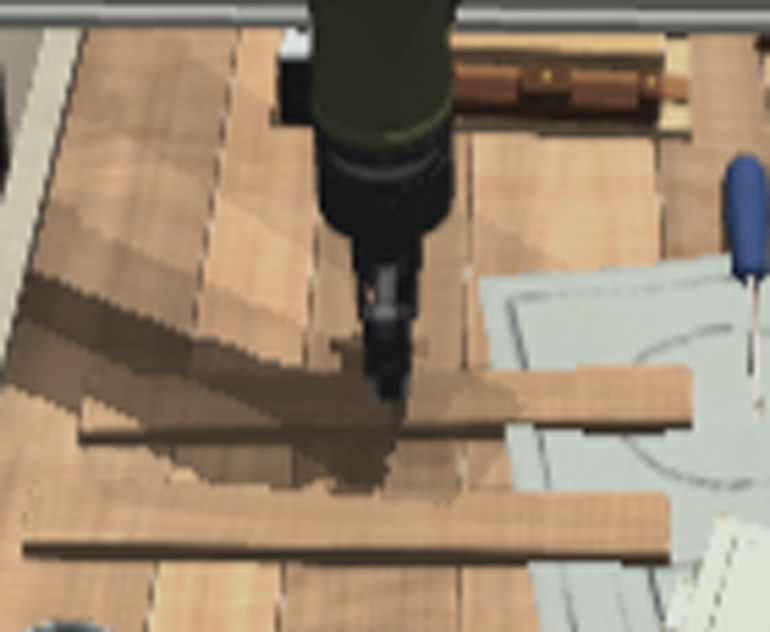

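Request:
{"method": "send_rows", "body": {
  "moves": [
    [[-0.002, -0.003, 0.04], [0, 0, 0], 0.75],
    [[-0.002, -0.003, 0.08], [0, 0, 0], 0.75],
    [[-0.002, -0.003, 0.12], [0, 0, 0], 0.75],
    [[-0.002, -0.003, 0.12], [0, 0, 0], 0.75],
    [[-0.002, -0.003, 0.12], [0, 0, 0], 0],
    [[-0.002, -0.003, 0.12], [0, 0, 0], 0],
    [[-0.002, -0.003, 0.12], [0, 0, 0], 0],
    [[-0.002, -0.003, 0.12], [0, 0, 0], 0]
  ],
  "force": 90
}}

```text
clock: 36.17
tcp_pos: [508.1, -380.9, 3.9]
tool_rot: [3.14, 0.051, 0.002]
ft_force: [-1.5, 0.6, 4.0]
opening: 37.3
```

Request:
{"method": "send_rows", "body": {
  "moves": [
    [[0, 0, 0], [0, 0, 0], 0],
    [[0, 0, -0.1], [0, 0, 0], 0],
    [[0, 0, -0.25], [0, 0, 0], 0],
    [[0, 0, -0.4], [0, 0, 0], 0],
    [[0, 0, -0.55], [0, 0, 0], 0],
    [[0, 0, -0.66], [0, 0, 0], 0],
    [[0, 0, -0.66], [0, 0, 0], 0],
    [[0, 0, -0.66], [0, 0, 0], 0]
  ]
}}

```text
clock: 37.17
tcp_pos: [506.6, -379.9, 264.9]
tool_rot: [-3.139, -0.051, 0.004]
ft_force: [-0.6, 0.8, -2.6]
opening: 37.7
```

```bash
python3 -c "
from j import *
print(w(41,0),w(-39,0))"; python3 p.py 540,-190,270,46 651,26,270,87.1
```

```text
[650.94381092  25.85422579] [571.05344814  30.04110229]
t 37.17 tcp [ 506.6 -379.9  264.9] yaw 1.87 tilt 0.17 F [-0.6  0.8 -2.6] open 37.7 j [ 0.79  0.28 -0.23  1.44  0.07  1.43 -0.98]
(540.0, -190.0, 270.0, 46.0) -> [0.099, -0.472, -0.012] [-0.002, 0.001, -0.49] rows from now 4.1 
(651.0, 26.0, 270.0, 87.1) -> [0.394, -1.002, -0.012] [-0.002, 0.0, -0.947] rows from now 8.0 TOO FAR
```

Request:
{"method": "send_rows", "body": {
  "moves": [
    [[0.1, -0.47, -0.012], [0, 0, -0.49], 0],
    [[0.1, -0.47, -0.012], [0, 0, -0.49], 0],
    [[0.1, -0.47, -0.012], [0, 0, -0.49], 0],
    [[0.1, -0.47, -0.012], [0, 0, -0.49], 0],
    [[0.39, -0.98, -0.012], [0, 0, -0.947], 0],
    [[0.39, -0.98, -0.012], [0, 0, -0.947], 0],
    [[0.39, -0.98, -0.012], [0, 0, -0.947], 0],
    [[0.39, -0.98, -0.012], [0, 0, -0.947], 0]
  ]
}}

```text
clock: 38.17
tcp_pos: [649.9, 19.6, 268.6]
tool_rot: [-2.265, -2.171, 0.004]
ft_force: [0.2, -0.7, -1.5]
opening: 37.7
```

Request:
{"method": "send_rows", "body": {
  "moves": [
    [[0, 0, 0], [0, 0, 0], 0],
    [[0, 0, 0], [0, 0, 0], 0],
    [[0, 0, 0], [0, 0, 0], 0],
    [[0, 0, 0], [0, 0, 0], 0]
  ]
}}

```text
clock: 38.67
tcp_pos: [650.2, 14.9, 271.5]
tool_rot: [2.279, 2.161, -0.001]
ft_force: [-0.2, 0.3, -1.7]
opening: 37.6
```

```bash
python3 p.py 651,26,150,87 651,26,90,87
```

```text
t 38.67 tcp [650.2  14.9 271.5] yaw 86.96 tilt 0.05 F [-0.2  0.3 -1.7] open 37.6 j [ 0.4   0.37 -0.62  1.37  0.21  1.47 -0.26]
(651.0, 26.0, 150.0, 87.0) -> [0.028, 0.001, 0.304] [-0.0, 0.001, -0.0] rows from now 2.0 
(651.0, 26.0, 90.0, 87.0) -> [0.028, 0.001, 0.454] [-0.0, 0.001, -0.0] rows from now 2.9
```

Request:
{"method": "send_rows", "body": {
  "moves": [
    [[0.028, 0.001, 0], [0, 0, 0], 0],
    [[0.028, 0.001, 0], [0, 0, 0], 0],
    [[0.028, 0.001, 0], [0, 0, 0], 0],
    [[0.028, 0.001, 0], [0, 0, 0], 0]
  ]
}}

```text
clock: 39.17
tcp_pos: [651.5, 27.4, 271.7]
tool_rot: [2.277, 2.164, -0.0]
ft_force: [0.7, 0.3, -1.3]
opening: 37.6
```

```bash
python3 p.py 651,26,75,87
python3 - <<'E'
from h import *
o=grab(18);im,d=o["top"];crop(im,240,400,120,240,5,"pics/t18.png");crop(o["side"][0],240,400,130,260,5,"pics/s18.png")
E
```

```text
t 39.17 tcp [651.5  27.4 271.7] yaw 87.09 tilt 0.02 F [ 0.7  0.3 -1.3] open 37.6 j [ 0.38  0.37 -0.62  1.37  0.21  1.47 -0.28]
(651.0, 26.0, 75.0, 87.0) -> [-0.003, -0.001, 0.492] [0.0, 0.0, 0.001] rows from now 3.1
```

View pics/t18.png

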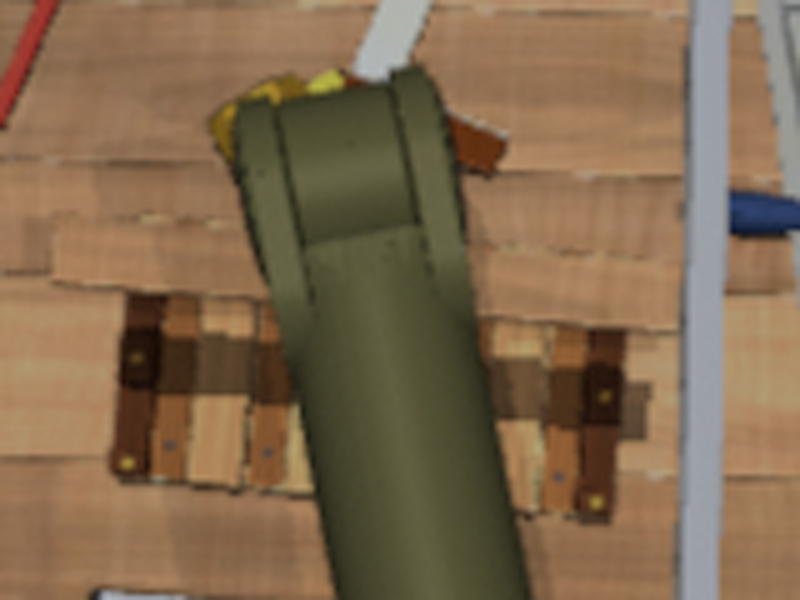

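View pics/s18.png

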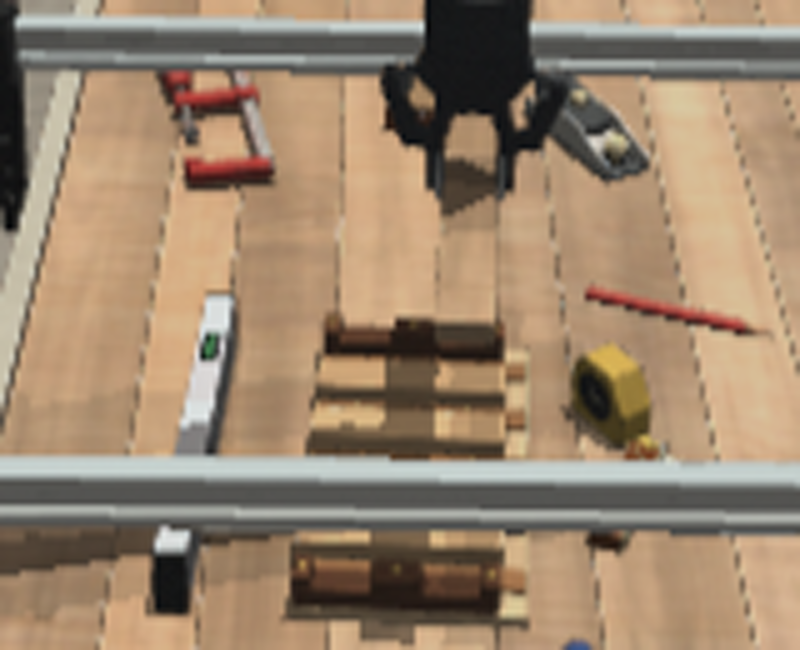

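Run:
```python
from h import *
a=np.array([[52,216],[52,286],[681,260],[681,330]])/5.+[240,120]
p=px2w("top",a[:,0]-.4,a[:,1]-.4,285);print(np.round(p,1).tolist())
L=(p[0]+p[1])/2;R=(p[2]+p[3])/2;c=(L+R)/2;d=L-R;print(c,np.hypot(*d[:2]),np.degrees(np.arctan2(d[1],d[0])))
```

```text
[[679.3, 209.0, 285.0], [639.0, 207.5, 285.0], [663.7, -152.0, 285.0], [623.5, -152.8, 285.0]]
[651.35759682  27.91329099 285.        ] 361.0445159288364 87.53689079451019
```

Request:
{"method": "send_rows", "body": {
  "moves": [
    [[-0.004, -0.001, 0.1], [0, 0, 0.001], 0],
    [[-0.004, -0.001, 0.2], [0, 0, 0.001], 0],
    [[-0.004, -0.001, 0.3], [0, 0, 0.001], 0],
    [[-0.004, -0.001, 0.4], [0, 0, 0.001], 0],
    [[-0.004, -0.001, 0.48], [0, 0, 0.001], 0],
    [[-0.004, -0.001, 0.51], [0, 0, 0.001], 0],
    [[-0.004, -0.001, 0.51], [0, 0, 0.001], 0],
    [[-0.004, -0.001, 0.51], [0, 0, 0.001], 0]
  ]
}}

```text
clock: 40.28
tcp_pos: [652.3, 26.3, 69.5]
tool_rot: [2.277, 2.161, 0.003]
ft_force: [0.2, -0.2, -1.0]
opening: 37.4
```

```bash
python3 p.py 651,26,37,87
python3 - <<'E'
from h import *
o=grab(19);im,d=o["top"];crop(im,240,400,130,240,5,"pics/t19.png");crop(o["side"][0],280,380,170,250,7,"pics/s19.png")
E
```

```text
t 40.27 tcp [652.3  26.3  69.5] yaw 87.01 tilt 0.17 F [ 0.2 -0.2 -1. ] open 37.4 j [ 0.36  0.51 -0.58  1.61  0.3   1.11 -0.34]
(651.0, 26.0, 37.0, 87.0) -> [-0.001, -0.003, 0.081] [0.002, -0.0, 0.0] rows from now 0.5
```

View pics/t19.png

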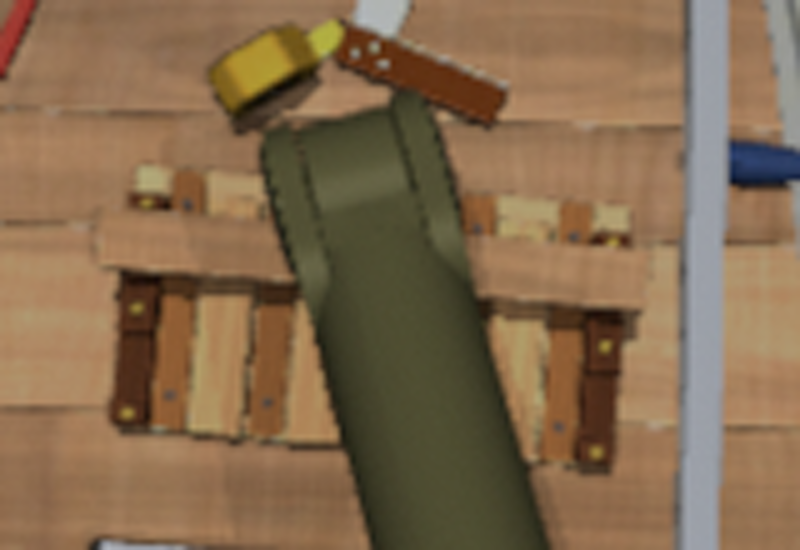

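View pics/s19.png

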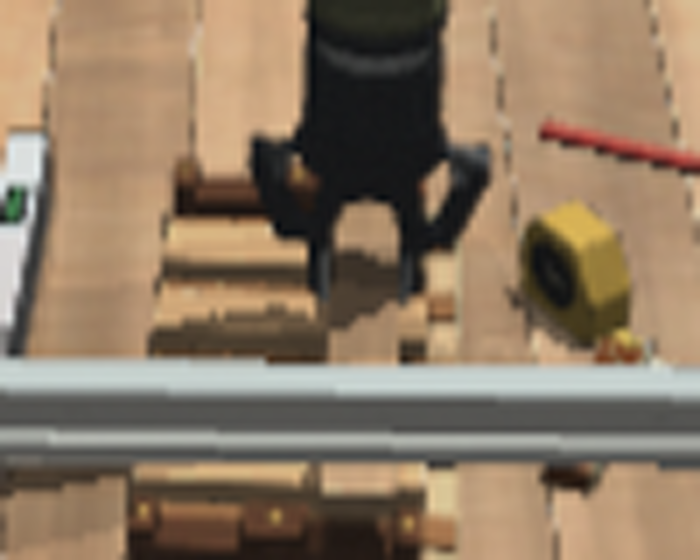

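Request:
{"method": "send_rows", "body": {
  "moves": [
    [[0, -0.003, 0.03], [0, 0, 0], 0],
    [[0, -0.003, 0.06], [0, 0, 0], 0],
    [[0, -0.003, 0.07], [0, 0, 0], 0],
    [[0, -0.003, 0.079], [0, 0, 0], 0],
    [[0, -0.003, 0.079], [0, 0, 0], 0],
    [[0, -0.003, 0.079], [0, 0, 0], 0]
  ]
}}

```text
clock: 41.12
tcp_pos: [650.0, 26.2, 36.1]
tool_rot: [2.278, 2.163, 0.0]
ft_force: [-0.7, -0.0, -1.3]
opening: 37.9
```

```bash
python3 p.py
python3 - <<'E'
from h import *
o=grab(20);im,d=o["top"];H=sm(d);crop(im,240,400,130,240,5,"pics/t20.png")
h=hmap("top",d)[...,2];print([round(float(np.nanmedian(h[v0:v0+4,u0:u0+6])),1) for u0,v0 in((262,177),(283,179),(340,185),(356,187))])
E
```

```text
t 41.12 tcp [650.   26.2  36.1] yaw 87.01 tilt 0.02 F [-0.7 -0.  -1.3] open 37.9 j [ 0.35  0.54 -0.57  1.63  0.32  1.06 -0.36]
[50.1, 50.4, 49.1, 51.2]
```

View pics/t20.png

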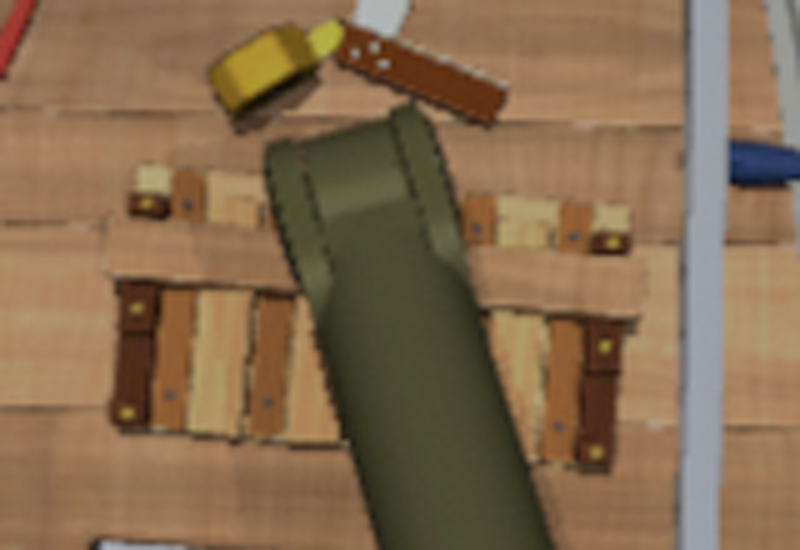

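Request:
{"method": "send_rows", "body": {
  "moves": [
    [[0, 0, 0.001], [0, 0, 0], 0],
    [[0, 0, 0.001], [0, 0, 0], 0.65],
    [[0, 0, 0.001], [0, 0, 0], 0.65],
    [[0, 0, 0.001], [0, 0, 0], 0.65],
    [[0, 0, -0.1], [0, 0, 0], 0.65],
    [[0, 0, -0.25], [0, 0, 0], 0.65],
    [[0, 0, -0.4], [0, 0, 0], 0.65],
    [[0, 0, -0.6], [0, 0, 0], 0.65]
  ]
}}

```text
clock: 42.22
tcp_pos: [649.5, 26.1, 260.5]
tool_rot: [2.278, 2.163, -0.0]
ft_force: [0.9, 0.1, 0.8]
opening: 55.6
```

Request:
{"method": "send_rows", "body": {
  "moves": [
    [[0, 0, 0], [0, 0, 0], 0.65],
    [[0, 0, 0], [0, 0, 0], 0.65]
  ]
}}

```text
clock: 42.48
tcp_pos: [649.7, 26.1, 258.4]
tool_rot: [2.278, 2.163, -0.0]
ft_force: [0.6, -0.4, -0.4]
opening: 55.4
```

```bash
python3 p.py 560,-180,280,45 490,-400,280,-0.6 488,-465,280,-0.6
```

```text
t 42.48 tcp [649.7  26.1 258.4] yaw 87.01 tilt 0.02 F [ 0.6 -0.4 -0.4] open 55.4 j [ 0.39  0.37 -0.62  1.39  0.22  1.44 -0.28]
(560.0, -180.0, 280.0, 45.0) -> [-0.526, -0.197, -0.054] [0.0, 0.0, 0.467] rows from now 3.9 
(490.0, -400.0, 280.0, -0.6) -> [-1.085, -0.343, -0.054] [0.0, 0.0, 0.973] rows from now 8.2 TOO FAR
(488.0, -465.0, 280.0, -0.6) -> [-1.247, -0.34, -0.053] [0.0, 0.0, 0.973] rows from now 8.3 TOO FAR
```

Request:
{"method": "send_rows", "body": {
  "moves": [
    [[-0.52, -0.197, -0.054], [0, 0, 0.467], 0.75],
    [[-0.52, -0.197, -0.054], [0, 0, 0.467], 0.75],
    [[-0.52, -0.197, -0.054], [0, 0, 0.467], 0.75],
    [[-0.52, -0.197, -0.054], [0, 0, 0.467], 0.75],
    [[-0.99, -0.34, -0.054], [0, 0, 0.973], 0.75],
    [[-0.99, -0.34, -0.054], [0, 0, 0.973], 0.75],
    [[-0.99, -0.34, -0.054], [0, 0, 0.973], 0.75],
    [[-0.99, -0.34, -0.054], [0, 0, 0.973], 0.75]
  ]
}}

```text
clock: 43.48
tcp_pos: [488.4, -368.4, 277.2]
tool_rot: [-3.141, -0.029, 0.009]
ft_force: [0.4, 0.4, 0.1]
opening: 64.1
```

Request:
{"method": "send_rows", "body": {
  "moves": [
    [[0, 0, 0], [0, 0, 0], 0.75],
    [[0, 0, 0], [0, 0, 0], 0.75],
    [[0, 0, 0], [0, 0, 0], 0.75]
  ]
}}

```text
clock: 43.85
tcp_pos: [494.1, -360.6, 279.9]
tool_rot: [-3.14, -0.062, 0.0]
ft_force: [0.3, 0.6, 0.8]
opening: 64.1
```

```bash
python3 p.py 488,-465.5,280,-0.6 488,-465.5,45,-0.6
python3 - <<'E'
from h import *
o=grab(21);im,d=o["top"];H=sm(d);crop(im,240,480,140,300,3.3,"pics/t21.png")
a=px2w
E
```

```text
t 43.85 tcp [ 494.1 -360.6  279.9] yaw 2.26 tilt 0.04 F [0.3 0.6 0.8] open 64.1 j [ 0.79  0.23 -0.25  1.47  0.06  1.45 -0.99]
(488.0, -465.5, 280.0, -0.6) -> [-0.025, 0.261, -0.0] [-0.0, 0.0, 0.032] rows from now 1.7 
(488.0, -465.5, 45.0, -0.6) -> [-0.025, 0.262, 0.587] [-0.0, 0.0, 0.032] rows from now 4.1
```

View pics/t21.png

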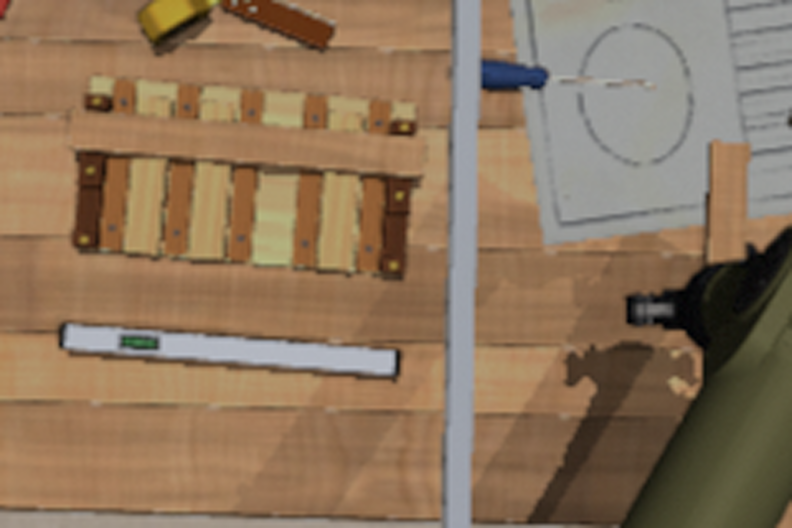

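Request:
{"method": "send_rows", "body": {
  "moves": [
    [[-0.025, 0.261, 0], [0, 0, 0.032], 0.75],
    [[-0.025, 0.261, 0], [0, 0, 0.032], 0.75],
    [[-0.025, 0.261, 0.15], [0, 0, 0.032], 0.75],
    [[-0.025, 0.261, 0.3], [0, 0, 0.032], 0.75],
    [[-0.025, 0.261, 0.45], [0, 0, 0.032], 0.75],
    [[-0.025, 0.261, 0.57], [0, 0, 0.032], 0.75],
    [[-0.025, 0.261, 0.57], [0, 0, 0.032], 0.75],
    [[-0.025, 0.261, 0.57], [0, 0, 0.032], 0.75]
  ]
}}

```text
clock: 44.95
tcp_pos: [488.4, -467.7, 54.6]
tool_rot: [3.139, -0.023, 0.004]
ft_force: [0.3, -0.2, 1.0]
opening: 63.8
```

Request:
{"method": "send_rows", "body": {
  "moves": [
    [[0, 0, 0], [0, 0, 0], 0.75],
    [[0, 0, 0], [0, 0, 0], 0.75]
  ]
}}

```text
clock: 45.2
tcp_pos: [488.0, -467.8, 54.6]
tool_rot: [3.139, -0.024, 0.004]
ft_force: [0.9, -1.0, -0.5]
opening: 64.1
```

```bash
python3 p.py 488,-465.5,4.5,-0.6
python3 - <<'E'
from h import *
o=grab(22);crop(o["side"][0],200,360,230,345,5,"pics/s22.png")
E
```

```text
t 45.2 tcp [ 488.  -467.8   54.6] yaw -0.87 tilt 0.21 F [ 0.9 -1.  -0.5] open 64.1 j [ 0.86  0.51 -0.18  1.57  0.1   1.07 -0.93]
(488.0, -465.5, 4.5, -0.6) -> [-0.0, -0.006, 0.125] [0.002, -0.002, -0.003] rows from now 0.8
```

View pics/s22.png

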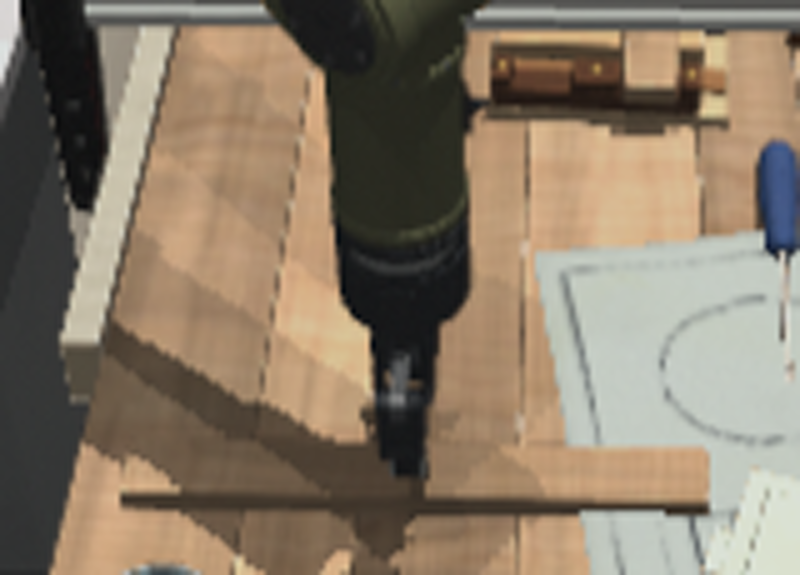

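Request:
{"method": "send_rows", "body": {
  "moves": [
    [[0, -0.006, 0.04], [0, 0, -0.002], 0.75],
    [[0, -0.006, 0.08], [0, 0, -0.002], 0.75],
    [[0, -0.006, 0.123], [0, 0, -0.002], 0.75],
    [[0, -0.006, 0.123], [0, 0, -0.002], 0.75],
    [[0, -0.006, 0.123], [0, 0, -0.002], 0],
    [[0, -0.006, 0.123], [0, 0, -0.002], 0],
    [[0, -0.006, 0.123], [0, 0, -0.002], 0],
    [[0, -0.006, 0.123], [0, 0, -0.002], 0]
  ]
}}

```text
clock: 46.3
tcp_pos: [487.6, -465.2, 4.1]
tool_rot: [3.14, -0.019, 0.002]
ft_force: [0.4, -0.1, 3.9]
opening: 37.6
```

Request:
{"method": "send_rows", "body": {
  "moves": [
    [[0, 0, 0], [0, 0, 0], 0],
    [[0, 0, -0.1], [0, 0, 0], 0],
    [[0, 0, -0.25], [0, 0, 0], 0],
    [[0, 0, -0.4], [0, 0, 0], 0],
    [[0, 0, -0.55], [0, 0, 0], 0],
    [[0, 0, -0.66], [0, 0, 0], 0],
    [[0, 0, -0.66], [0, 0, 0], 0],
    [[0, 0, -0.66], [0, 0, 0], 0]
  ]
}}

```text
clock: 47.3
tcp_pos: [486.4, -463.9, 265.2]
tool_rot: [-3.14, 0.019, 0.003]
ft_force: [-0.5, 0.0, -1.5]
opening: 37.8
```

```bash
python3 p.py 500,-260,270,40 535,-120,270,65 571.5,30,270,87.1
```

```text
t 47.3 tcp [ 486.4 -463.9  265.2] yaw -0.68 tilt 0.16 F [-0.5  0.  -1.5] open 37.8 j [ 0.86  0.37 -0.19  1.33  0.07  1.46 -0.91]
(500.0, -260.0, 270.0, 40.0) -> [0.028, -0.51, -0.011] [-0.002, 0.001, -0.452] rows from now 3.8 
(535.0, -120.0, 270.0, 65.0) -> [0.111, -0.861, -0.011] [-0.002, 0.001, -0.73] rows from now 6.1 
(571.5, 30.0, 270.0, 87.1) -> [0.198, -1.237, -0.01] [-0.002, 0.0, -0.975] rows from now 8.2 TOO FAR
```

Request:
{"method": "send_rows", "body": {
  "moves": [
    [[0.028, -0.51, -0.011], [0, 0, -0.452], 0],
    [[0.028, -0.51, -0.011], [0, 0, -0.452], 0],
    [[0.028, -0.51, -0.011], [0, 0, -0.452], 0],
    [[0.028, -0.51, -0.011], [0, 0, -0.452], 0],
    [[0.11, -0.86, -0.011], [0, 0, -0.73], 0],
    [[0.11, -0.86, -0.011], [0, 0, -0.73], 0],
    [[0.11, -0.86, -0.011], [0, 0, -0.73], 0],
    [[0.11, -0.86, -0.011], [0, 0, -0.73], 0]
  ]
}}

```text
clock: 48.3
tcp_pos: [534.5, -119.6, 269.6]
tool_rot: [-2.646, -1.69, 0.003]
ft_force: [-0.9, -0.6, -1.5]
opening: 37.5
```

```bash
python3 p.py 571.5,30,270,86.7
```

```text
t 48.3 tcp [ 534.5 -119.6  269.6] yaw 65.14 tilt 0.18 F [-0.9 -0.6 -1.5] open 37.5 j [ 0.65  0.12 -0.51  1.63  0.06  1.41 -0.31]
(571.5, 30.0, 270.0, 86.7) -> [0.378, -0.073, -0.001] [-0.002, 0.0, -0.24] rows from now 2.5
```

Request:
{"method": "send_rows", "body": {
  "moves": [
    [[0.378, -0.073, 0], [0, 0, -0.243], 0],
    [[0.378, -0.073, 0], [0, 0, -0.243], 0],
    [[0.378, -0.073, 0], [0, 0, -0.243], 0],
    [[0.378, -0.073, 0], [0, 0, -0.243], 0],
    [[0.378, -0.073, 0], [0, 0, -0.243], 0],
    [[0.378, -0.073, 0], [0, 0, -0.243], 0],
    [[0.378, -0.073, 0], [0, 0, -0.243], 0]
  ]
}}

```text
clock: 49.18
tcp_pos: [572.5, 26.7, 271.3]
tool_rot: [2.284, 2.157, -0.001]
ft_force: [0.0, 0.5, -1.1]
opening: 37.6
```

```bash
python3 p.py 571.5,30,75,87
python3 - <<'E'
from h import *
o=grab(23);im,d=o["top"];crop(im,240,400,120,240,5,"pics/t23.png")
E
```

```text
t 49.17 tcp [572.5  26.7 271.3] yaw 86.72 tilt 0.04 F [ 0.   0.5 -1.1] open 37.6 j [ 0.47  0.19 -0.65  1.57  0.12  1.42 -0.24]
(571.5, 30.0, 75.0, 87.0) -> [0.009, -0.003, 0.491] [-0.0, 0.0, -0.003] rows from now 3.1
```

View pics/t23.png

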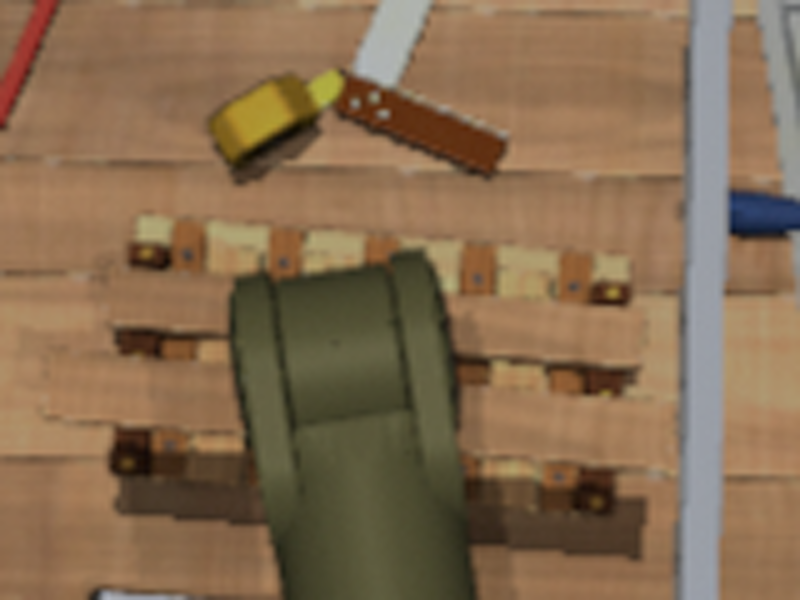

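Run:
```python
from h import *
a=np.array([[44,352],[44,418],[676,400],[676,469]])/5.+[240,120]
p=px2w("top",a[:,0]-.4,a[:,1]-.4,285)
L=(p[0]+p[1])/2;R=(p[2]+p[3])/2;c=(L+R)/2;d=L-R;print(c,np.hypot(*d[:2]),np.degrees(np.arctan2(d[1],d[0])))
# placed runner 1 at z=50 from t21-scale: same picture edges
a=np.array([[111,272],[111,327],[645,308],[643,366]])/5.+[240,120]
p=px2w("top",a[:,0]-.4,a[:,1]-.4,50);print(np.round(p,1).tolist(),p.mean(0))
```

```text
[572.84615716  29.40189464 285.        ] 361.64077318936825 87.06970180174326
[[674.5, 203.1, 50.0], [637.8, 201.8, 50.0], [660.1, -153.0, 50.0], [621.4, -152.4, 50.0]] [648.43010301  24.85569584  50.        ]
```

Request:
{"method": "send_rows", "body": {
  "moves": [
    [[0.002, -0.003, 0.1], [0, 0, 0], 0],
    [[0.002, -0.003, 0.2], [0, 0, 0], 0],
    [[0.002, -0.003, 0.3], [0, 0, 0], 0],
    [[0.002, -0.003, 0.4], [0, 0, 0], 0],
    [[0.002, -0.003, 0.48], [0, 0, 0], 0],
    [[0.002, -0.003, 0.51], [0, 0, 0], 0],
    [[0.002, -0.003, 0.51], [0, 0, 0], 0],
    [[0.002, -0.003, 0.51], [0, 0, 0], 0]
  ]
}}

```text
clock: 50.28
tcp_pos: [572.7, 29.3, 69.0]
tool_rot: [2.28, 2.159, 0.003]
ft_force: [0.4, 0.0, -1.1]
opening: 38.0
```

```bash
python3 p.py 571,27.5,36.5,86.8
python3 - <<'E'
from h import *
o=grab(24);im,d=o["top"];crop(im,240,400,130,240,5,"pics/t24.png");crop(o["side"][0],270,370,170,250,7,"pics/s24.png")
E
```

```text
t 50.27 tcp [572.7  29.3  69. ] yaw 86.87 tilt 0.16 F [ 0.4  0.  -1.1] open 38.0 j [ 0.43  0.36 -0.62  1.81  0.24  1.04 -0.33]
(571.0, 27.5, 36.5, 86.8) -> [-0.005, -0.004, 0.081] [0.002, -0.0, 0.001] rows from now 0.5
```

View pics/t24.png

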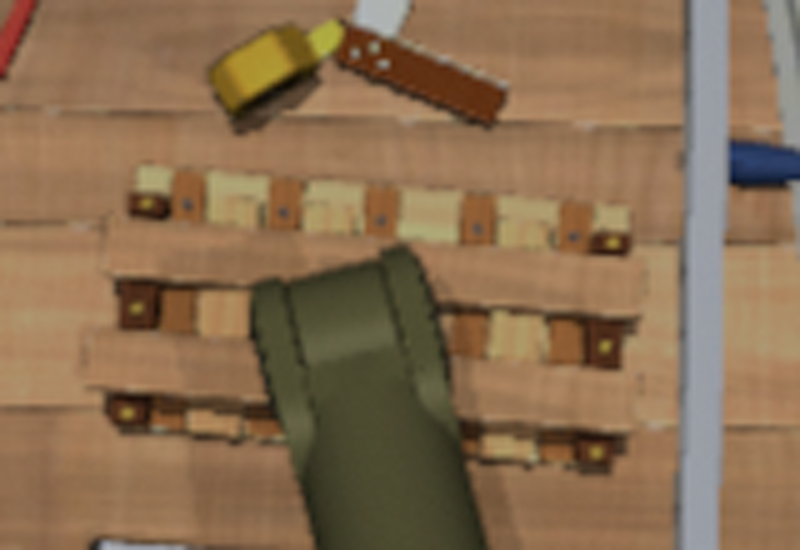

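View pics/s24.png

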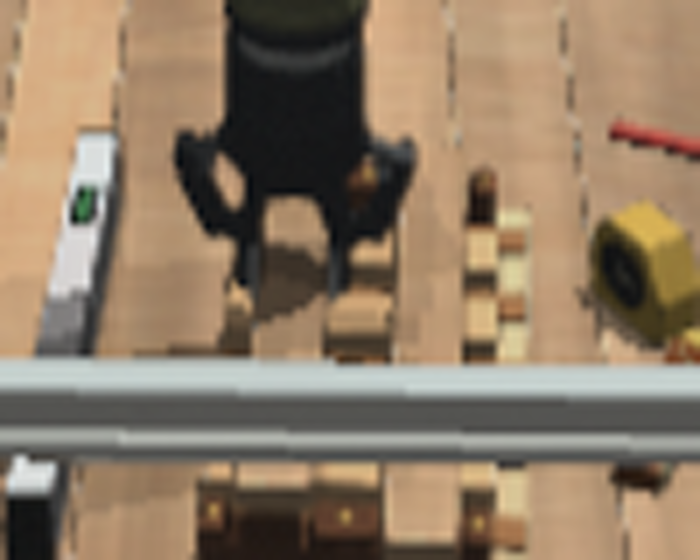

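Request:
{"method": "send_rows", "body": {
  "moves": [
    [[-0.006, -0.004, 0.02], [0, 0, 0], 0],
    [[-0.006, -0.004, 0.05], [0, 0, 0], 0],
    [[-0.006, -0.004, 0.07], [0, 0, 0], 0],
    [[-0.006, -0.004, 0.08], [0, 0, 0], 0],
    [[-0.006, -0.004, 0.08], [0, 0, 0], 0],
    [[-0.006, -0.004, 0.08], [0, 0, 0], 0]
  ]
}}

```text
clock: 51.12
tcp_pos: [569.2, 26.8, 36.1]
tool_rot: [-2.281, -2.16, 0.003]
ft_force: [-5.3, -1.4, 7.4]
opening: 37.6
```

```bash
python3 p.py
python3 - <<'E'
from h import *
o=grab(25);im,d=o["top"];crop(im,240,400,130,240,5,"pics/t25.png")
h=hmap("top",d)[...,2];print([round(float(np.nanmedian(h[v0:v0+4,u0:u0+6])),1) for u0,v0 in((260,200),(278,201),(340,206),(355,208))])
E
```

```text
t 51.12 tcp [569.2  26.8  36.1] yaw 86.88 tilt 0.09 F [-5.3 -1.4  7.4] open 37.6 j [ 0.42  0.4  -0.6   1.84  0.27  0.99 -0.35]
[51.6, 50.1, 52.4, 49.9]
```

View pics/t25.png

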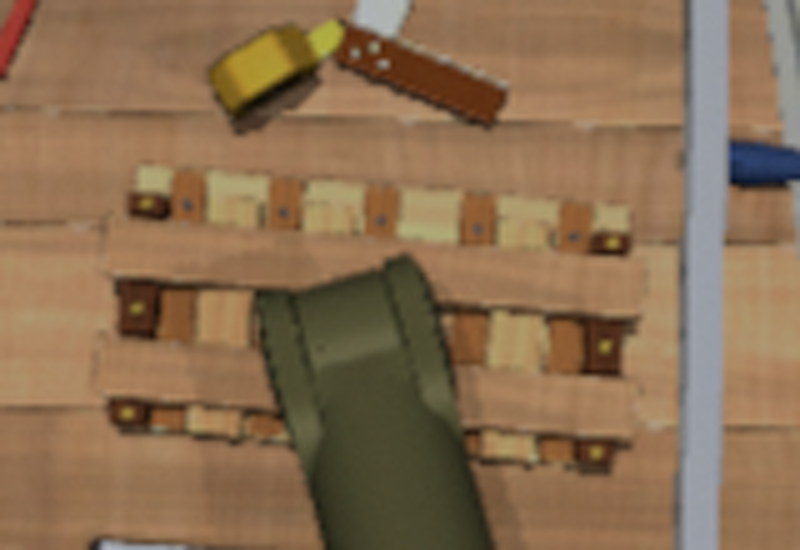

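Request:
{"method": "send_rows", "body": {
  "moves": [
    [[0, 0, 0], [0, 0, 0], 0.65],
    [[0, 0, 0], [0, 0, 0], 0.65],
    [[0, 0, 0], [0, 0, 0], 0.65],
    [[0, 0, -0.1], [0, 0, 0], 0.65],
    [[0, 0, -0.25], [0, 0, 0], 0.65],
    [[0, 0, -0.4], [0, 0, 0], 0.65],
    [[0, 0, -0.55], [0, 0, 0], 0.65],
    [[0, 0, -0.55], [0, 0, 0], 0.65]
  ]
}}

```text
clock: 52.22
tcp_pos: [572.7, 27.6, 261.1]
tool_rot: [2.275, 2.155, 0.011]
ft_force: [0.3, -1.1, -1.1]
opening: 55.6
```

```bash
python3 p.py 470,260,255,60
```

```text
t 52.23 tcp [572.7  27.6 261.1] yaw 86.89 tilt 0.6 F [ 0.3 -1.1 -1.1] open 55.6 j [ 0.48  0.19 -0.66  1.59  0.12  1.39 -0.24]
(470.0, 260.0, 255.0, 60.0) -> [0.566, -0.288, 0.012] [0.007, -0.002, 0.299] rows from now 4.1
```

Request:
{"method": "send_rows", "body": {
  "moves": [
    [[0.56, -0.288, 0], [0, 0, 0.29], 0.65],
    [[0.56, -0.288, 0], [0, 0, 0.29], 0.65],
    [[0.56, -0.288, 0], [0, 0, 0.29], 0.65],
    [[0.56, -0.288, 0], [0, 0, 0.29], 0.65],
    [[0.56, -0.288, 0], [0, 0, 0.29], 0.65],
    [[0.56, -0.288, 0], [0, 0, 0.29], 0.65],
    [[0.56, -0.288, 0], [0, 0, 0.29], 0.65]
  ]
}}

```text
clock: 53.1
tcp_pos: [467.8, 254.7, 254.7]
tool_rot: [2.712, 1.585, -0.002]
ft_force: [0.1, -0.9, 0.0]
opening: 55.5
```

Run:
```python
from h import *
from j import l
o=grab(26);im,d=o["top"];crop(im,240,390,140,270,5.3,"pics/t26.png");crop(o["side"][0],260,380,160,260,6,"pics/s26.png")
h=sm(d)
# runners: mask height 46-60
for c in pca(roi((h>46)&(h<60),(250,385,165,225)),50,200,pr="runner"): print(l(*c[:2]))
```

```text
runner c [650.2  25.5] ang 86.87 LxW [358.   39.3] px 261 369 173 192
runner c [569.8  28.4] ang 86.8 LxW [359.4  39.1] px 259 367 197 217
(np.float64(40.25895009700726), np.float64(-0.37701163042127656))
(np.float64(-40.13293737592997), np.float64(-1.7472554300738028))
```

View pics/t26.png

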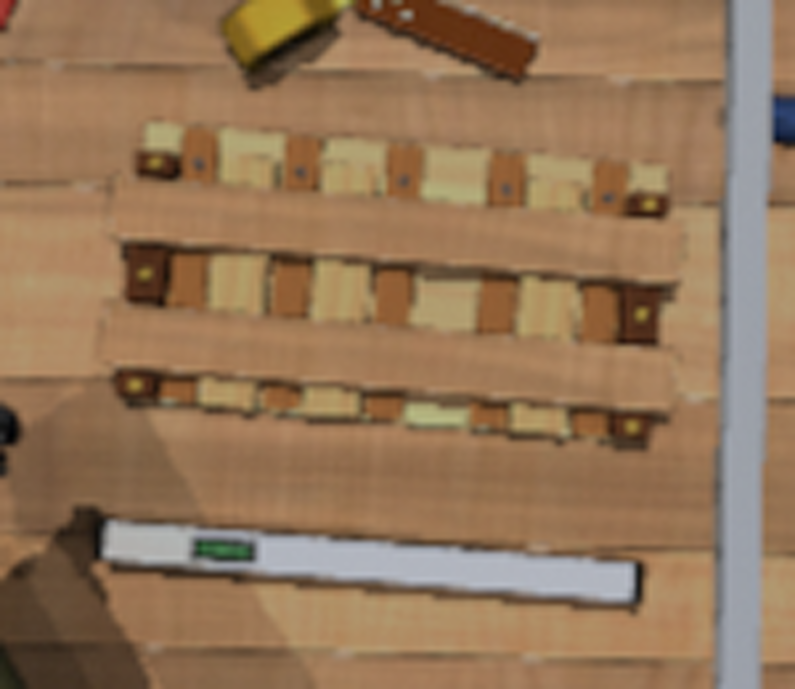

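View pics/s26.png

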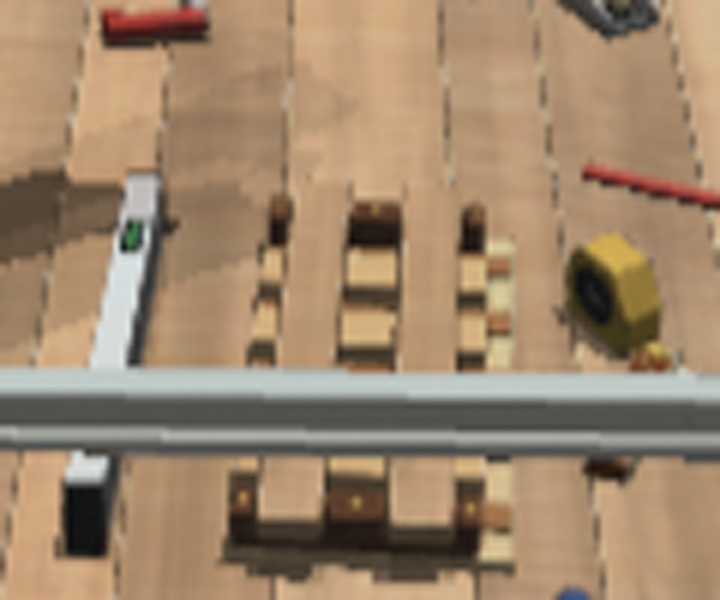

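Run:
```python
from h import *
from j import *
P={}
for t in("15","26"):
    D=np.load(f"/tmp/top{t}.npz");g=cv2.cvtColor(D["im"],cv2.COLOR_RGB2HSV)[...,1].astype(np.float32);W=hmap("top",D["d"])[...,2]
    for yl in(-98,32.6,98.2):
        xs=np.arange(66,94,1.)
        def prof(img,xs):
            return np.array([np.mean([cv2.remap(img.astype(np.float32),*[np.float32([[q]]) for q in w2px("top",[*w(x,yl+dy),32])[0]],cv2.INTER_LINEAR)[0,0] for dy in range(-12,13,3)]) for x in xs])
        pb=prof(np.nan_to_num(W),xs);pf=prof(np.nan_to_num(W),-xs)
        # crossing
        eb=xs[np.argmax(pb<22)];ef=-xs[np.argmax(pf<18)]
        P[t,yl]=pb,pf
        print(t,yl,"back",eb,"front",ef)
for yl in(-98,32.6,98.2):
    for k in(0,1): print(yl,k,"area diff mm ~",round(float((P["26",yl][k]-P["15",yl][k]).sum()/ (20 if k==0 else 32)),2))
```

```text
15 -98 back 81.0 front -80.0
15 32.6 back 82.0 front -79.0
15 98.2 back 83.0 front -80.0
26 -98 back 82.0 front -80.0
26 32.6 back 82.0 front -79.0Traceback (most recent call last):
  File "<stdin>", line 10, in <module>
  File "<stdin>", line 9, in prof
  File "h.py", line 16, in w2px
    c=r.get_calibration(n);K=c["intrinsics"];P=c["pose"]
ValueError: time passes only in moves, steps and waits
```

Run:
```python
import h
from h import *
from j import *
try:
    C=r.get_calibration("top")
except Exception as e: print("ERR",e); C={"intrinsics":np.array([[505.55107436,0,323.05171361],[0,505.55107436,197.84778489],[0,0,1]]),"pose":np.array([[2.70589804e-02,-9.97268458e-01,6.87272478e-02,485.141998],[-9.99632721e-01,-2.70977532e-02,3.68232578e-04,-3.580526],[1.49512727e-03,-6.87119697e-02,-9.97635419e-01,1724.23672],[0,0,0,1]])}
class F: get_calibration=staticmethod(lambda n:C)
h.r=F
for t in("15","26"):
    W=np.nan_to_num(h.hmap("top",np.load(f"/tmp/top{t}.npz")["d"])[...,2]).astype(np.float32)
    for yl in(-98,32.6,98.2):
        xs=np.arange(66,96,.5)
        G=lambda s:np.array([np.mean(cv2.remap(W,*[q[None].astype(np.float32) for q in h.w2px("top",np.array([[*w(s*x,yl+dy),32] for dy in range(-12,13,2)])).T],cv2.INTER_LINEAR)) for x in xs])
        b,f=G(1),G(-1);print(t,yl,"back",xs[np.argmax(b<22)],"front",-xs[np.argmax(f<18)])
```

```text
15 -98 back 81.0 front -80.0
15 32.6 back 81.5 front -79.0
15 98.2 back 82.5 front -79.5
26 -98 back 81.5 front -80.0
26 32.6 back 81.5 front -79.0
26 98.2 back 82.0 front -79.5
```

```bash
python3 -c "
from bench import r
print(r.finish_job())"
```

```text
the job is handed in; nothing more can be done
None
```

The job is done and handed in at about 53 s of the 210 s allowed; no verdict was reported.

- **Slats:** Only three slats were visible, two left of the jig and one right. They went into the channels at y = -99, +33 and +99 mm, sticking out about 28 to 32 mm.
- **Flush:** I pushed them in with the level until it met the front edge, at about 11 N. The camera then put all three centres within 0.2 mm of each other along x.
- **Level:** It stands on edge in front of the jig, with about 60 mm between it and the jig.
- **Runners:** They lie in the notches at x = +40.3 and -40.1 mm, where ±40 is exact. They are 0.4 and 1.7 mm off centre sideways, and their tops measured about 50 mm above the bench. That matches being fully seated.
- **Last check:** Slat ends measured before and after the runners went on agreed to 0.5 mm.

**Less certain:**
- The calibration is good to about 2 mm, and each pixel covers about 3 mm. That the slats are flush therefore rests mainly on the level's contact and on their agreement with each other.
- One check script stopped partway with a timing error; I re-ran it and it completed.
- The tape measure and screwdriver were not touched.

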